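# Tighten the rover's wheel nut with the reversible ratchet

## Robot

A 7-joint arm with a two-finger parallel gripper is mounted at the origin on the work surface. World frame = base frame: x ahead of the robot, y to its left, z up, the work surface at z = 0. Lengths are in m, angles in rad, forces in N, time in s.
With the tool pointing down it reaches from about 0.425 to 0.875 m from the base axis. Payload 8.4 kg.
Tool frame: the origin (TCP) lies at the very end of the fingers, on their centre line; the grasp point (between the pads) lies 19 mm behind it (ctrl.grip_point_offset is the distance from the TCP to the grasp point, in m); x points along the fingers, y is the direction in which the jaws open and shut, and the axes are right-handed (so a half turn about x gives the same grasp; the last joint's range is limited). The gripper opens to 87 mm and grips with 3 to 60 N. Pads are 19 mm wide; open, the fingers measure 117 mm over their backs; the gripper's body (75 mm by 190 mm) begins 51 mm behind the grasp point.
Start: joints at [-1.237, 0.333, 0.04, 1.465, -0.013, 1.343, -0.059], TCP at [0.273, 0.59, 0.223] pointing down, gripper open.
Joint ranges: [-2.58, 2.58], [-0.38, 2.09], [-1.3, 1.39], [0.25, 2.4], [-1.5, 4.64], [0.08, 2.09], [-2.65, 2.65]. Speed limits (rad/s): [2.22, 2.22, 2.79, 2.79, 3.14, 3.14, 3.14].

## Interface

Orientations are given as a 3x3 rotation matrix whose columns are the frame's x, y, z axes.
In Python, from workcell import ctrl, cams gives the robot as it stands.
- The arm moves only by the tool arm_command, never from a script. Its argument "series" is a list that holds one entry, the list of rows, each a list of 7 numbers: the shift along the world's x, y, z in cm, then the turn, a rotation vector about the world's x, y, z in degrees, then the closure, from -1 (fully open) to 1 (shut), so that 0 is half open. In form: [[[dx, dy, dz, wx, wy, wz, grip], ...]]. A call has 1 to 5 rows; each row is the pose to reach, as a shift and turn from the pose commanded when the call began; what a row does not reach only later rows make up. A row lasts 1/12 s, in which the tool goes at most 41.7 mm and 7.16 degrees, less where a joint would pass 70% of its speed; a pose out of reach is approached as far as the arm can. A call with a gripper value outside its range is refused whole. The fingers move at their own pace and stop on an object; "newtons" is the grip in N (left out, the last holds). Time passes only in rows, so rows that repeat a pose let the fingers close. It gives the time, the measured TCP pose, the force and the opening at its end, in the units of the state.
- ctrl.observe(): the state, without advancing time (a new reading comes with each control period).
- cams.capture(name): name is "side" or "top" or "wrist"; returns the picture (384x512x3 uint8, red, green, blue); there is no depth.
- cams.calibration(name): a dict with "intrinsics" (3x3 intrinsics, pixels), "dist" ([k1, k2, p1, p2, k3] as OpenCV has them; the pictures are not rectified), "position" and "orientation" of the camera in the world. Camera axes: x right, y up, looking along -z (the intrinsics and any distortion apply to the point x, -y, -z); pixel columns grow to the right and rows downward; lengths in m; the calibration is good to about 2 mm. A picture is of the moment at which its call begins: read the wrist's pose just before it. calibration takes no time and is no camera call; for the wrist camera it gives the pose at the moment of the call.
- ctrl.job_done(): hands the job in, once; it reports no verdict.
The state is a dict: "time": time; "q": joint angles; "joint_velocities": joint speeds; "joint_torque": joint torques, N m; "position": TCP position; "orientation": TCP orientation; "force": force on the tool from outside, world axes, zero at the start; "moment": the same for the moment, N m; "gripper_width": finger opening in m.
Only numpy, scipy, OpenCV 4.12 (cv2) and the standard library are available. Lean on these libraries where they do the work, as an engineer would, in place of code of your own. Each camera call takes 0.05 s, during which the arm holds its last target. There are 200 camera calls.

## Task

The ratchet wrench standing on the rover's middle wheel nut is still set to undo: first flip its reversing lever fully over to the tightening side, then work the handle to and fro between the two jig studs until the nut is tight at about 1.7 N m, taking care not to go past 2 N m, which would strip the wheel. Leave the wrench on the nut with the lever as it is, let go, and leave everything else on the bench where it is.

Things in the scene. Friction and masses are not known exactly. Their poses are not given: they have to be found in the camera images.
- rover: Six-wheeled rover lying on its side, bolted down in a jig (plate 250 x 420 x 10 mm, local x -75 to 175). Origin: bench level under the axle of the middle upper wheel, which is the nut's vertical axis; z up. The three upper wheels (90 mm, tops 122 mm above the bench) stand in a row along its y, 125 mm apart; the chassis lies on the +x side, the wrench handle points to the -x side.
- stud_top (a point): Top of one of two upright jig studs (10 mm rods, this one on the rover's +y side, the other mirrored on -y), 168 mm above the bench, 68 mm from the nut's axis, 0.735 rad off the rover's -x. They stop the wrench's shank on either side.
- wrench_head (a point): Centre of the ratchet head's top face, on the nut's axis, 172 mm above the bench. The steel head is pear-shaped, 36 mm wide, 22 mm thick (150 to 172 mm above the bench), narrowing to 28 mm at 24 mm from the axis, where the handle begins. Its socket is pressed home on the nut and stays there.
- wrench_grip (a point): Middle of the handle's knurled grip, on its centre line, 140 mm from the nut's axis, 161 mm above the bench; x points along the handle away from the head, z up. The grip is a round steel bar 18 mm thick, from 84 to 190 mm from the axis (the shank before it is 14 mm thick). Free space below it down to the bench and to the low things there.
- wrench (a joint): Angle of the handle about the vertical nut axis (rad): 0 along the rover's -x, growing counter-clockwise seen from above; the studs stop it hard at -0.55 and +0.55. Own friction about 0.08 N m, little more while it clicks back. The ratchet has 18 teeth (0.35 rad apart), so up to one tooth is lost before it drives.
- lever (a joint): Reversing lever on the head (rad), 0 in line with the handle, counter-clockwise positive from above. Starts near -0.4: undoing, handle drives counter-clockwise, clicks free clockwise. At +0.4, its other stop: tightening, handle drives clockwise, clicks free counter-clockwise. A spring detent holds it: 3 to 5 N at the tip frees it, past 0 it snaps over. If pushed on, the handle swings.
- lever_tip (a point): On the lever's tab, 20 mm from its pivot, 178.5 mm above the bench; x points from the pivot along the tab, z up. The pivot is on the handle's centre line 24 mm from the nut's axis. The tab is a dark steel bar 9 mm wide, ridged on top, standing 12 mm proud of the head's top face (to 184 mm above the bench) and reaching 25 mm from the pivot towards the grip.
- nut (a joint): Travel of the lock nut (m), from where it meets its spring washer; reads 0 before that, 0.00024 per rad after, too small to read: feel it. Clockwise from above, it first runs 0.25 to 0.9 rad at 0.7 N m (5.5 N square to the handle at mid grip, with the handle's friction); then the torque rises 2.5 N m per rad; 1.7 N m (12 N at mid grip) comes 0.35 rad on. Let go, it eases back a little.
- socket_a: Spare socket, steel, 26 mm thick, 28 mm high, stands on the jig plate; origin under its centre. Leave alone.
- socket_b: Spare socket, steel, 20 mm thick, 26 mm high, stands on the jig plate; origin under its centre. Leave alone.
- spanner: Steel spanner 150 mm long, lies on the bench. Leave alone.
- screwdriver: Screwdriver 170 mm long with a black handle, lies on the bench. Leave alone.
- spare_wheel: Spare wheel, 90 mm across, 32 mm high, lies on the bench; origin under its centre. Leave alone.
- control_board: Green circuit board 85 x 56 mm, 18 mm high, lies on the bench. Leave alone.
- puck_mouse: White round pointing device, 80 mm across, 26 mm high, on the bench. Leave alone.
- grease_tin: Metal tin 60 mm across, 45 mm high, on the bench. Leave alone.

How it is judged:
By the outcome, as a careful person would: the job done as asked, in the order asked, and still so for the second after the job is handed in, with the robot touching nothing.
It also fails if it takes over 69 s, if anything falls off the work surface, if the arm or the gripper's body presses on something with over 40 N, if the wrist force passes 120 N, or if a joint passes its speed limit or range.

## Working session

There is one attempt and no reset: what is moved stays moved. The work goes in short steps, Python scripts to look and compute and a tool call to move; the robot and the scene stay as the last step left them, time stands still between calls to the robot, and variables do not carry over. Pictures are saved under pics/ and viewed, about 8 in all and at most 12, crops included, and the job is handed in when it is done.

Besides the shell and the picture viewer there is one more tool, called after "Emit:" as name(argument=value, ...), one argument or row to a line, values as JSON. arm_command: Moves the arm, as the interface text tells. Its arguments: {"type":"object","properties":{"series":{"type":"array"},"newtons":{"type":"number"}},"required":["series"]}

```bash
mkdir -p pics; python3 - <<'E'
from workcell import ctrl,cams
import cv2,numpy as np
s=ctrl.observe();print({k:np.round(v,3).tolist() for k,v in s.items()})
for n in("top","side"):
    c=cams.calibration(n);print(n,{k:np.round(v,4).tolist() for k,v in c.items()})
    im=cams.capture(n);cv2.imwrite(f"pics/{n}0.png",cv2.resize(im[:,:,::-1],(800,600),interpolation=cv2.INTER_CUBIC))
E
```

```text
{'time': 0.0, 'q': [-1.237, 0.334, 0.04, 1.466, -0.013, 1.343, -0.059], 'joint_velocities': [-0.001, -0.0, 0.003, -0.0, 0.001, -0.0, -0.001], 'joint_torque': [-0.001, -65.632, 1.335, -40.382, -0.06, 0.044, 0.0], 'position': [0.272, 0.59, 0.222], 'orientation': [[-0.001, 0.419, 0.908], [-0.002, 0.908, -0.419], [-1.0, -0.002, 0.0]], 'force': [-0.33, -0.937, -0.538], 'moment': [-0.001, -0.003, 0.039], 'gripper_width': 0.087}
top {'intrinsics': [[402.6427, 0.0, 258.908], [0.0, 402.6427, 183.3432], [0.0, 0.0, 1.0]], 'dist': [0.0404, 0.0, 0.0, 0.0, 0.0], 'position': [0.2204, -0.0101, 1.6049], 'orientation': [[-0.0184, 0.9824, -0.1861], [-0.9996, -0.0225, -0.0197], [-0.0235, 0.1857, 0.9823]]}
side {'intrinsics': [[395.9891, 0.0, 247.3955], [0.0, 395.9891, 194.5535], [0.0, 0.0, 1.0]], 'dist': [0.0181, 0.0, 0.0, 0.0, 0.0], 'position': [0.0654, -0.8166, 0.953], 'orientation': [[0.872, 0.3335, -0.3584], [-0.4894, 0.5772, -0.6537], [-0.0111, 0.7454, 0.6665]]}
```

View pics/top0.png

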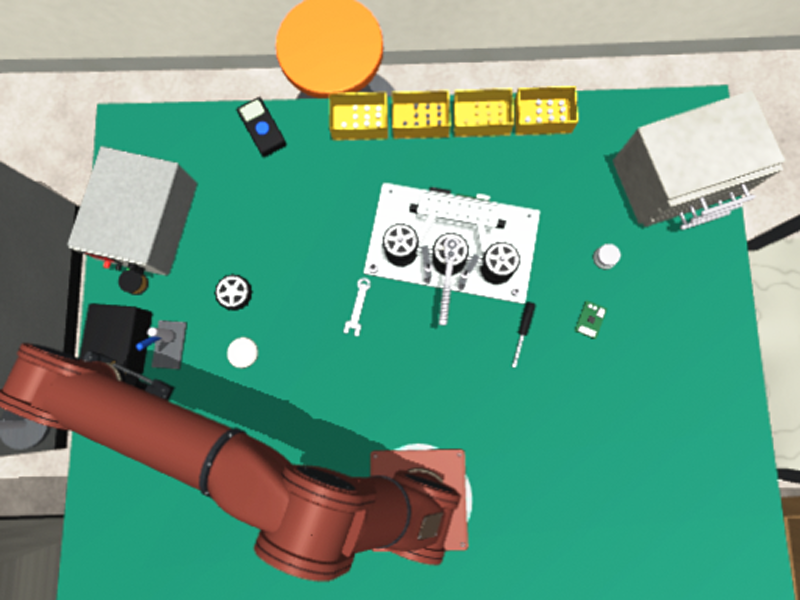

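View pics/side0.png

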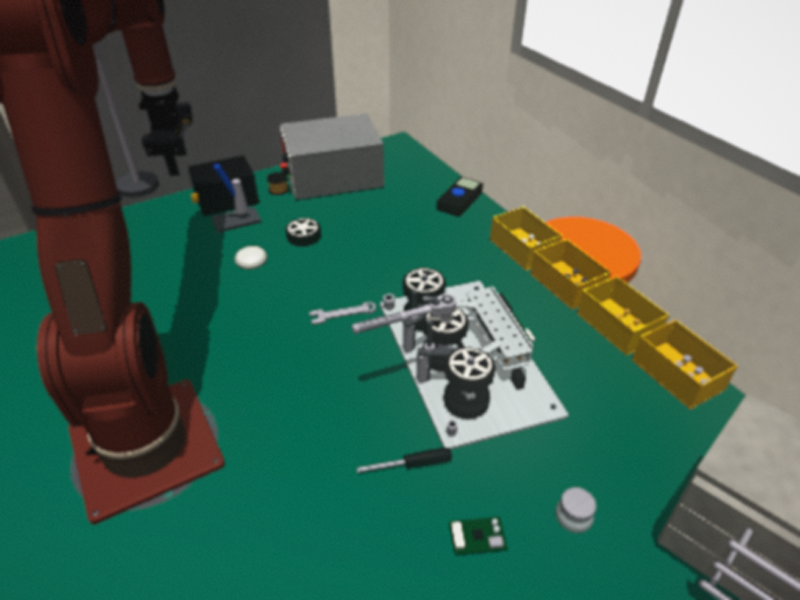

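The top view (800×600) shows the rover plate in the centre, with wheels at about (401,242), (451,250) and (501,261). The wrench head is at about (451,244) and the handle runs down to (443,325). The spanner is at (357,305) and the screwdriver at (524,330).

```bash
cat > h.py <<'E'
from workcell import ctrl,cams
import cv2,numpy as np
F=np.diag([1.,-1,-1])
def ray(n,uv,z,c=None):
    c=c or cams.calibration(n);K=np.array(c["intrinsics"]);R=np.array(c["orientation"]);p=np.array(c["position"])
    u=cv2.undistortPoints(np.array([[uv]],float),K,np.array(c["dist"])).ravel()
    d=R@F@np.array([u[0],u[1],1]);return p+d*(z-p[2])/d[2]
def proj(n,P,c=None):
    c=c or cams.calibration(n);K=np.array(c["intrinsics"]);R=np.array(c["orientation"]);p=np.array(c["position"])
    X=(np.atleast_2d(P)-p)@R@F
    return cv2.projectPoints(X,np.zeros(3),np.zeros(3),K,np.array(c["dist"]))[0][:,0]
E
python3 - <<'E'
from h import *
k=1.5625
for a,z in(((401,242),.122),((501,261),.122),((451,245),.172),((443,325),.161)): print(a,ray("top",np.array(a)/k,z).round(4))
for a,z in(((424,279),.122),((470,363),.122),((355,328),.161)): print(a,ray("side",np.array(a)/k,z).round(4))
E
```

```text
(401, 242) [0.6116 0.0263 0.122 ]
(501, 261) [ 0.5584 -0.2136  0.122 ]
(451, 245) [ 0.5883 -0.092   0.172 ]
(443, 325) [ 0.4016 -0.0681  0.161 ]
(424, 279) [0.6192 0.0277 0.122 ]
(470, 363) [ 0.5647 -0.2177  0.122 ]
(355, 328) [ 0.4084 -0.0687  0.161 ]
```

Emit:
arm_command(
  series=[
    [[1.5,-3,2,0,0,1,-1],[3,-6,4,0,0,2,-1],[4.5,-9,6,0,0,3,-1],[6,-12,8,0,0,4,-1],[7.5,-15,10,0,0,5,-1]],
  ],
)

```text
time: 0.52
position: [0.348, 0.4383, 0.3231]
orientation: [[-0.0, 0.338, 0.941], [-0.001, 0.941, -0.338], [-1.0, -0.001, -0.0]]
force: [1.2, 1.1, 0.6]
gripper_width: 0.0869
```

Emit:
arm_command(
  series=[
    [[1,-3.7,0,0,0,1,-1],[2,-7.4,0,0,0,2,-1],[3,-11,0,0,0,3,-1],[4,-14.8,0,0,0,4,-1],[5,-18.5,0,0,0,5,-1]],
  ],
)

```text
time: 0.93
position: [0.3977, 0.2529, 0.3223]
orientation: [[-0.0, 0.255, 0.967], [-0.0, 0.967, -0.255], [-1.0, -0.0, -0.0]]
force: [0.2, 0.7, 0.7]
gripper_width: 0.0871
```

Emit:
arm_command(
  series=[
    [[0.5,-3.7,0,0,0,1,-1],[1,-7.4,0,0,0,2,-1],[1.5,-11,0,0,0,3,-1],[2,-14.8,0,0,0,4,-1],[2.5,-18.5,0,0,0,5,-1]],
  ],
)

```text
time: 1.35
position: [0.4223, 0.068, 0.3224]
orientation: [[-0.0, 0.169, 0.986], [0.0, 0.986, -0.169], [-1.0, 0.0, -0.0]]
force: [0.4, 0.1, -0.0]
gripper_width: 0.0869
```

Emit:
arm_command(
  series=[
    [[0,-3.7,0,0,0,0,1],[0.5,-7.4,0,0,0,0,1],[1,-11,0,0,0,0,1],[1.5,-14,0,0,0,0,1],[1.5,-14,0,0,0,0,1]],
  ],
)

```text
time: 1.77
position: [0.4375, -0.0764, 0.3227]
orientation: [[0.001, 0.178, 0.984], [-0.0, 0.984, -0.178], [-1.0, -0.0, 0.001]]
force: [-0.1, -0.4, 1.0]
gripper_width: 0.0617
```

```bash
python3 - <<'E'
from h import *
s=ctrl.observe();print({k:np.round(v,3).tolist() for k,v in s.items()})
c=cams.calibration("wrist");print({k:np.round(v,4).tolist() for k,v in c.items()})
np.save("c1.npy",c,allow_pickle=True)
im=cams.capture("wrist");cv2.imwrite("pics/w1.png",cv2.resize(im[:,:,::-1],(800,600),interpolation=cv2.INTER_CUBIC))
E
```

```text
{'time': 1.767, 'q': [-0.685, -0.214, 0.647, 1.794, 0.129, 1.519, 1.336], 'joint_velocities': [-0.031, 0.003, -0.098, 0.017, -0.039, 0.005, -0.109], 'joint_torque': [-0.532, -13.568, -5.644, -40.765, -0.188, -0.111, 1.618], 'position': [0.437, -0.076, 0.323], 'orientation': [[0.001, 0.178, 0.984], [-0.0, 0.984, -0.178], [-1.0, -0.0, 0.001]], 'force': [-0.137, -0.41, 0.982], 'moment': [0.017, 0.01, -0.036], 'gripper_width': 0.062}
{'intrinsics': [[284.2579, 0.0, 253.5494], [0.0, 284.2579, 190.4251], [0.0, 0.0, 1.0]], 'dist': [-0.0518, 0.0, 0.0, 0.0, 0.0], 'position': [0.3723, -0.0652, 0.4845], 'orientation': [[0.1785, -0.9535, -0.2427], [0.9839, 0.173, 0.0438], [0.0002, -0.2466, 0.9691]]}
```

View pics/w1.png

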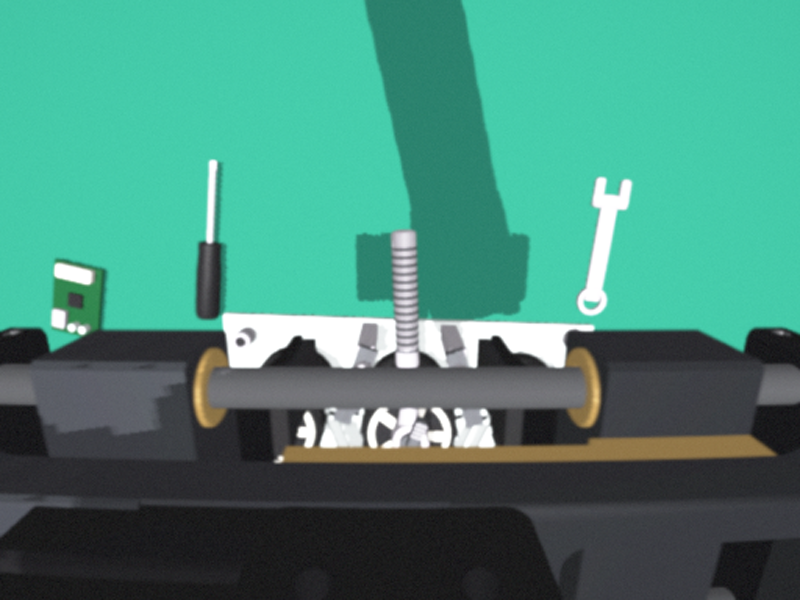

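The wrist camera looks back towards the base. The grip is visible at (404,235)–(407,350), but the gripper hides the head at about (410,425). I'll move +x to uncover it.

Emit:
arm_command(
  series=[
    [[4,0,0,0,0,0,1],[8,-0.5,0,0,0,0,1],[12,-1,0,0,0,0,1],[16,-1.5,0,0,0,0,1],[18,-2,0,0,0,0,1]],
  ],
)

```text
time: 2.23
position: [0.6212, -0.0869, 0.32]
orientation: [[-0.002, 0.165, 0.986], [-0.001, 0.986, -0.165], [-1.0, -0.001, -0.002]]
force: [0.4, 0.7, -0.1]
gripper_width: 0.0245
```

```bash
python3 - <<'E'
from h import *
c=cams.calibration("wrist")
import pickle;pickle.dump(c,open("c2.pkl","wb"))
im=cams.capture("wrist")
print(ctrl.observe()["position"])
o=im[60:285,106:406,::-1]
cv2.imwrite("pics/w2.png",cv2.resize(o,(800,600),interpolation=cv2.INTER_CUBIC))
E
```

```text
[ 0.62217932 -0.08779769  0.31903444]
```

View pics/w2.png

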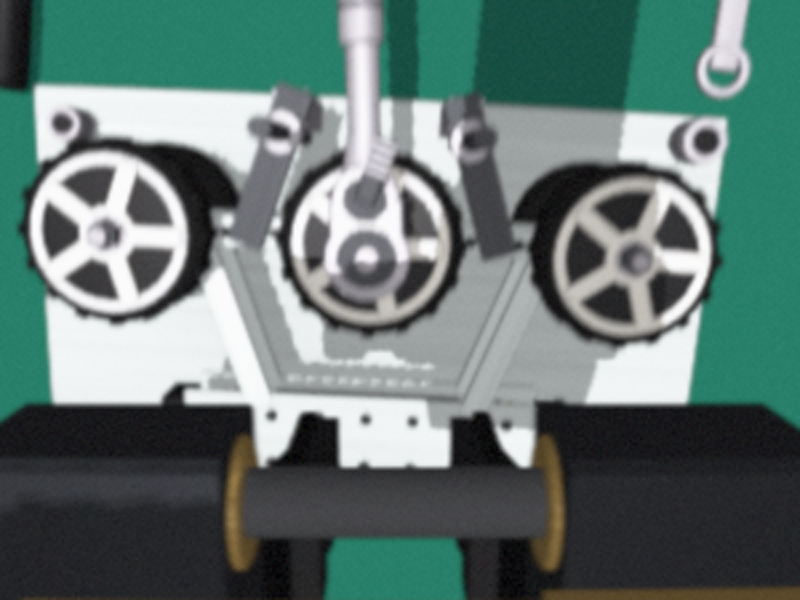

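The crop shows the head top at (367,258), the lever running from its pivot at about (367,200) to a tab end at about (382,145), and the shank at (361,90). The stud tops are at about (281,136) and (473,143). The lever is on the +y side, as expected.

```bash
python3 - <<'E'
from h import *
import pickle;c=pickle.load(open("c2.pkl","rb"))
P=lambda a,z:ray("wrist",(np.array(a)/(8/3))+[106,60],z,c)[:2]
h=P((367,258),.172);print("head",h.round(4))
t=P((382,147),.184);print("tabend",t.round(4))
g=P((362,20),.168);sh=P((361,100),.161);print("handle",g.round(4),sh.round(4))
s1=P((281,136),.168);s2=P((473,143),.168);print("studs",s1.round(4),s2.round(4),np.linalg.norm(s1-h),np.linalg.norm(s2-h))
w1=P((105,236),.128);w2=P((635,259),.128);print("wheels",w1.round(4),w2.round(4),(w1+w2)/2)
v=w2-w1;yaw=np.arctan2(-v[0],v[1]);print("yaw",yaw)
d=sh-h;print("handle ang",(np.arctan2(d[1],d[0])-(yaw+np.pi)+np.pi)%(2*np.pi)-np.pi)
d=g-h;print((np.arctan2(d[1],d[0])-(yaw+np.pi)+np.pi)%(2*np.pi)-np.pi)
E
```

```text
head [ 0.594 -0.094]
tabend [ 0.5516 -0.0803]
handle [ 0.5026 -0.0801] [ 0.5315 -0.0859]
studs [ 0.5404 -0.1197] [ 0.5558 -0.0442] 0.05949222732346018 0.06271247461320079
wheels [ 0.5685 -0.2158] [0.6204 0.0277] [ 0.59445902 -0.09400573]
yaw -0.20990952847150607
handle ang 0.08074057699657144
0.05874335238364159
```

Emit:
arm_command(
  series=[
    [[-3.5,2,0,0,0,0,1],[-7.1,4,0,0,0,0,1],[-7.1,4,-3.5,0,0,0,1],[-7.1,4,-7,0,0,0,1],[-7.1,4,-10,0,0,0,1]],
  ],
)

```text
time: 2.7
position: [0.5458, -0.0476, 0.2212]
orientation: [[0.001, 0.167, 0.986], [0.003, 0.986, -0.167], [-1.0, 0.003, 0.0]]
force: [-0.1, 0.8, 0.0]
gripper_width: 0.0004
```

Emit:
arm_command(
  series=[
    [[0,0,-2,0,0,0,1],[0,0,-3,0,0,0,1],[0,0,-4,0,0,0,1],[0,0,-4.3,0,0,0,1],[0,0,-4.3,0,0,0,1]],
  ],
)

```text
time: 3.12
position: [0.5467, -0.0498, 0.1795]
orientation: [[-0.0, 0.17, 0.985], [-0.0, 0.985, -0.17], [-1.0, -0.0, -0.0]]
force: [0.1, 0.3, 0.0]
gripper_width: 0.0001
```

```bash
python3 - <<'E'
from h import *
s=ctrl.observe();p=s["position"];print(p,s["force"],s["gripper_width"])
r=p[:2]-np.array([.594,-.094]);print(r@[-.9895,.1445],r@[.1445,.9895])
E
```

```text
[ 0.54673211 -0.04977358  0.1795333 ] [0.06512124 0.28675415 0.02447317] 9.62237486419504e-05
0.053162290501442666 0.036931830718896656
```

Emit:
arm_command(
  series=[
    [[0.3,0,-0.4,0,0,0,1],[0.3,-0.3,-0.4,0,0,0,1],[0.25,-0.6,-0.4,0,0,0,1],[0.2,-0.9,-0.4,0,0,0,1]],
  ],
)

```text
time: 3.45
position: [0.5489, -0.0595, 0.176]
orientation: [[0.001, 0.17, 0.985], [-0.0, 0.985, -0.17], [-1.0, -0.0, 0.001]]
force: [0.9, 0.5, 0.1]
gripper_width: 0.0004
```

Emit:
arm_command(
  series=[
    [[0,-0.25,0,0,0,0,1],[-0.05,-0.5,0,0,0,0,1],[-0.05,-0.5,0,0,0,0,1]],
  ],
)

```text
time: 3.7
position: [0.5482, -0.0643, 0.1758]
orientation: [[0.0, 0.171, 0.985], [0.001, 0.985, -0.171], [-1.0, 0.001, 0.0]]
force: [0.3, 0.6, -0.9]
gripper_width: 0.0007
```

Emit:
arm_command(
  series=[
    [[0,-0.25,0,0,0,0,1],[-0.05,-0.5,0,0,0,0,1],[-0.05,-0.5,0,0,0,0,1]],
  ],
)

```text
time: 3.95
position: [0.5471, -0.0677, 0.1755]
orientation: [[-0.001, 0.169, 0.986], [0.002, 0.986, -0.169], [-1.0, 0.002, -0.002]]
force: [-1.7, 4.4, 1.3]
gripper_width: 0.0002
```

Emit:
arm_command(
  series=[
    [[0,-0.25,0,0,0,0,1],[-0.05,-0.5,0,0,0,0,1],[-0.05,-0.5,0,0,0,0,1]],
  ],
)

```text
time: 4.2
position: [0.5467, -0.0744, 0.1754]
orientation: [[-0.001, 0.17, 0.985], [-0.0, 0.985, -0.17], [-1.0, -0.0, -0.001]]
force: [-0.9, 2.3, -0.1]
gripper_width: 0.0006
```

Emit:
arm_command(
  series=[
    [[0,-0.2,0,0,0,0,1],[-0.05,-0.4,0,0,0,0,1],[-0.05,-0.4,0,0,0,0,1]],
  ],
)

```text
time: 4.45
position: [0.5467, -0.0791, 0.1757]
orientation: [[0.001, 0.171, 0.985], [-0.001, 0.985, -0.171], [-1.0, -0.001, 0.001]]
force: [1.0, 0.8, 0.3]
gripper_width: 0.0001
```

Emit:
arm_command(
  series=[
    [[0,-0.2,0,0,0,0,1],[-0.05,-0.4,0,0,0,0,1],[-0.05,-0.4,0,0,0,0,1]],
  ],
)

```text
time: 4.7
position: [0.5463, -0.0824, 0.1757]
orientation: [[0.001, 0.17, 0.985], [-0.0, 0.985, -0.17], [-1.0, -0.0, 0.001]]
force: [-0.6, 0.2, 0.2]
gripper_width: 0.0002
```

Emit:
arm_command(
  series=[
    [[0,-0.2,0,0,0,0,1],[-0.05,-0.4,0,0,0,0,1],[-0.05,-0.4,0,0,0,0,1]],
  ],
)

```text
time: 4.95
position: [0.5456, -0.0865, 0.1756]
orientation: [[0.0, 0.171, 0.985], [-0.0, 0.985, -0.171], [-1.0, -0.0, 0.0]]
force: [0.9, 1.3, 0.0]
gripper_width: 0.0007
```

Emit:
arm_command(
  series=[
    [[0,-0.2,0,0,0,0,1],[-0.05,-0.4,0,0,0,0,1],[-0.05,-0.4,0,0,0,0,1]],
  ],
)

```text
time: 5.2
position: [0.5454, -0.089, 0.1756]
orientation: [[0.0, 0.169, 0.986], [0.001, 0.986, -0.169], [-1.0, 0.001, 0.0]]
force: [1.1, 1.7, -0.3]
gripper_width: 0.0005
```

Emit:
arm_command(
  series=[
    [[0,1,0,0,0,0,1],[0,1,3,0,0,0,1],[1,1,6,0,0,0,1],[4,0,9,0,0,0,1],[7.5,-0.5,12,0,0,0,1]],
  ],
)

```text
time: 5.62
position: [0.6153, -0.0945, 0.2937]
orientation: [[0.001, 0.17, 0.985], [0.001, 0.985, -0.17], [-1.0, 0.001, 0.001]]
force: [1.1, -0.8, 1.9]
gripper_width: 0.0006
```

```bash
python3 - <<'E'
from h import *
c=cams.calibration("wrist")
import pickle;pickle.dump(c,open("c3.pkl","wb"))
im=cams.capture("wrist")
print(ctrl.observe()["position"])
o=im[60:285,106:406,::-1]
cv2.imwrite("pics/w3.png",cv2.resize(o,(800,600),interpolation=cv2.INTER_CUBIC))
E
```

```text
[ 0.62246785 -0.09387762  0.2975968 ]
```

View pics/w3.png

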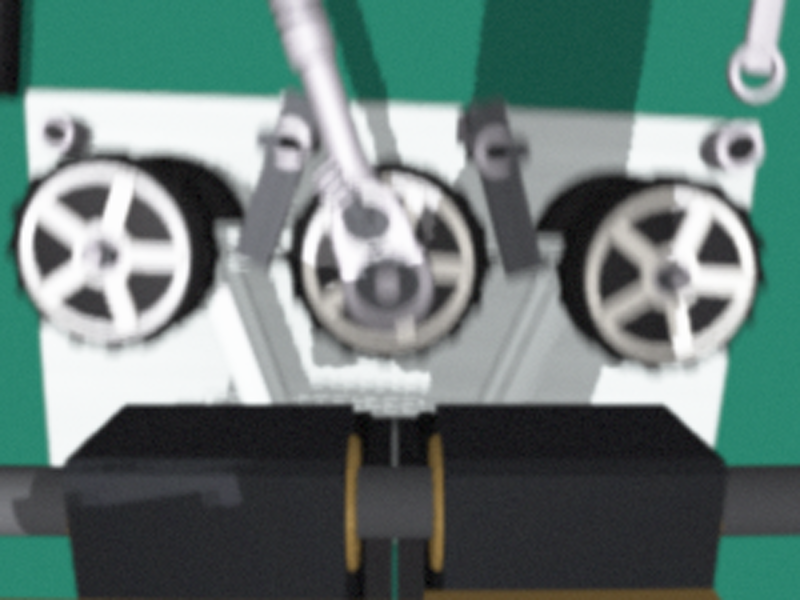

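The lever has flipped to the other side of the handle: its pivot is at (366,215) and its tab end at about (325,178). The handle swung counter-clockwise; the head is at (388,285) and the shank runs through (345,150) to (298,20).

```bash
python3 - <<'E'
from h import *
import pickle;c=pickle.load(open("c3.pkl","rb"))
P=lambda a,z:ray("wrist",(np.array(a)/(8/3))+[106,60],z,c)[:2]
h=P((388,285),.172);print("head",h.round(4))
H=np.array([.594,-.094])
for a in((346,150),(299,20)):
  g=P(a,.161);d=g-h;an=np.arctan2(d[1],d[0]);print(g.round(4),an%(2*np.pi)-np.pi)
p=P((366,217),.184);t=P((326,178),.184);d=t-p;print("lever",np.arctan2(d[1],d[0])%(2*np.pi)-np.pi,np.linalg.norm(d))
for ang in (.55,.35,0,-.3,-.55):
  a=np.pi-.21+ang;print(ang,(H+.14*np.array([np.cos(a),np.sin(a)])).round(4))
E
```

```text
head [ 0.5966 -0.0938]
[ 0.545 -0.101] 0.13720842399725708
[ 0.4965 -0.1094] 0.15399132214892042
lever 0.6265682526927776 0.019442709581824254
0.55 [ 0.462  -0.1407]
0.35 [ 0.4554 -0.1135]
0 [ 0.4571 -0.0648]
-0.3 [ 0.4718 -0.0257]
-0.55 [0.4925 0.0024]
```

Emit:
arm_command(
  series=[
    [[-3.3,-0.4,0,0,0,4,-1],[-6.6,-0.8,0,0,0,8,-1],[-10,-1.3,0,0,0,12,-1],[-13.3,-1.8,0,0,0,16,-1],[-16.6,-2.2,0,0,0,18,-1]],
  ],
)

```text
time: 6.08
position: [0.4477, -0.1169, 0.2907]
orientation: [[-0.0, -0.146, 0.989], [-0.002, 0.989, 0.146], [-1.0, -0.002, -0.001]]
force: [-0.3, 0.7, 0.2]
gripper_width: 0.0258
```

Emit:
arm_command(
  series=[
    [[0,0,0,0,0,0,-1],[0,0,-2,0,0,0,-1],[0,0,-4,0,0,0,-1],[0,0,-6,0,0,0,-1],[0,0,-6,0,0,0,-1]],
  ],
)

```text
time: 6.5
position: [0.4472, -0.116, 0.2282]
orientation: [[-0.004, -0.142, 0.99], [-0.0, 0.99, 0.142], [-1.0, 0.0, -0.004]]
force: [-0.8, 0.1, -0.2]
gripper_width: 0.059
```

```bash
python3 - <<'E'
from h import *
s=ctrl.observe();print(s["position"],s["force"],s["gripper_width"],np.degrees(np.arctan2(s["orientation"][1][1],s["orientation"][0][1])))
im=cams.capture("wrist")
cv2.imwrite("pics/w4.png",cv2.resize(im[:,:,::-1],(800,600),interpolation=cv2.INTER_CUBIC))
E
```

```text
[ 0.44719023 -0.11601214  0.22824879] [-0.79160081  0.11932375 -0.15415141] 0.05896164436821926 98.17548698126399
```

View pics/w4.png

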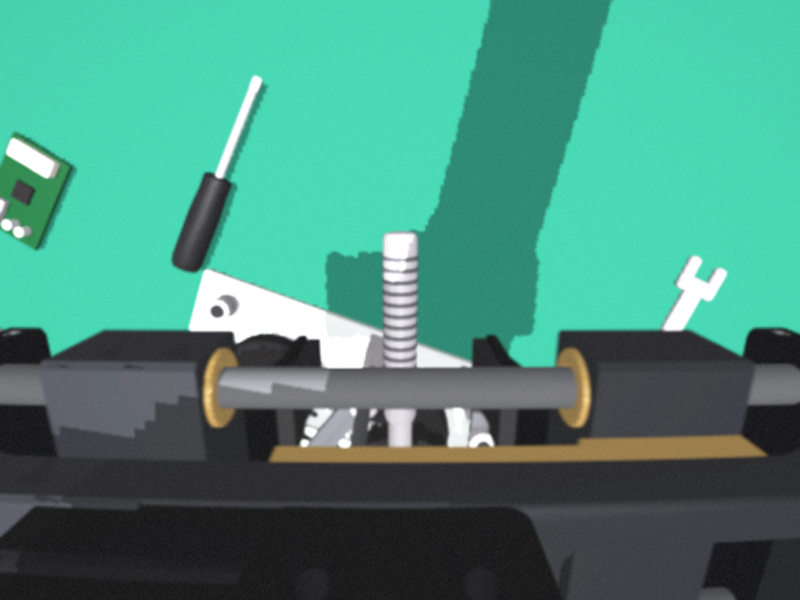

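The bar is centred between the fingers (x about 400) and aligned with the tool. Going down and closing to a loose cage.

Emit:
arm_command(
  series=[
    [[0.4,0,0,0,0,0,-1],[0.8,0,-2.5,0,0,0,-1],[0.8,0,-5,0,0,0,-1],[0.8,0,-7.5,0,0,0,-1],[0.8,0,-8.6,0,0,0,-1]],
  ],
)

```text
time: 6.97
position: [0.4571, -0.1161, 0.144]
orientation: [[-0.001, -0.143, 0.99], [-0.001, 0.99, 0.143], [-1.0, -0.001, -0.001]]
force: [-0.8, 1.0, -0.9]
gripper_width: 0.0861
```

Emit:
arm_command(
  series=[
    [[0,0,0,0,0,0,0.45],[0,0,0,0,0,0,0.45],[0,0,0,0,0,0,0.45],[0,0,0,0,0,0,0.45],[0,0,0,0,0,0,0.45]],
  ],
  newtons=40,
)

```text
time: 7.38
position: [0.458, -0.1162, 0.1464]
orientation: [[0.002, -0.143, 0.99], [0.0, 0.99, 0.143], [-1.0, 0.0, 0.002]]
force: [0.4, -0.1, 0.0]
gripper_width: 0.0615
```

Emit:
arm_command(
  series=[
    [[0,0,0,0,0,0,0.45],[0,0,0,0,0,0,0.45],[0,0,0,0,0,0,0.45],[0,0,0,0,0,0,0.45],[0,0,0,0,0,0,0.45]],
  ],
)

```text
time: 7.8
position: [0.4571, -0.1162, 0.1453]
orientation: [[0.0, -0.143, 0.99], [-0.0, 0.99, 0.143], [-1.0, -0.0, -0.0]]
force: [0.7, -0.5, -0.6]
gripper_width: 0.0292
```

```bash
cat > st.py <<'E'
from h import *
H=np.array([.594,-.094])
def st():
    s=ctrl.observe();p=np.array(s["position"]);r=p[:2]-H;a=np.arctan2(r[1],r[0])%(2*np.pi)
    d=r/np.linalg.norm(r);t=np.array([d[1],-d[0]]) # cw tangent
    f=np.array(s["force"])
    print("t",s["time"],"pos",p.round(4),"r",np.linalg.norm(r).round(4),"joint",round(a-np.pi+.21,3),"Fcw %.2f Frad %.2f"%(-f[:2]@t,f[:2]@d),"w",round(s["gripper_width"],4),"yaw",np.degrees(np.arctan2(s["orientation"][1][1],s["orientation"][0][1])).round(1),"q7",round(s["q"][6],2))
    return p,a
def plan(goal,n,r=.14,p=None):
    p0,a0=st();a1=goal+np.pi-.21
    for b in np.linspace(a0,a1,n+1)[1:]:
        q=H+r*np.array([np.cos(b),np.sin(b)]);print(((q-p0[:2])*100).round(2),"rot",np.degrees(b-a0).round(1),"joint",round(b-np.pi+.21,3))
E
python3 -c "
from st import *
plan(.55,3);plan(-.55,18)"
```

```text
t 7.8 pos [ 0.4571 -0.1162  0.1453] r 0.1387 joint 0.371 Fcw 0.65 Frad -0.60 w 0.0292 yaw 98.2 q7 1.88
[ 0.03 -0.84] rot 3.4 joint 0.431
[ 0.23 -1.65] rot 6.8 joint 0.49
[ 0.49 -2.45] rot 10.3 joint 0.55
t 7.8 pos [ 0.4571 -0.1162  0.1453] r 0.1387 joint 0.371 Fcw 0.65 Frad -0.60 w 0.0292 yaw 98.2 q7 1.88
[-0.23  0.69] rot -2.9 joint 0.32
[-0.29  1.4 ] rot -5.9 joint 0.269
[-0.31  2.12] rot -8.8 joint 0.217
[-0.3   2.83] rot -11.7 joint 0.166
[-0.25  3.55] rot -14.7 joint 0.115
[-0.16  4.26] rot -17.6 joint 0.064
[-0.04  4.96] rot -20.5 joint 0.013
[0.12 5.66] rot -23.5 joint -0.038
[0.31 6.35] rot -26.4 joint -0.09
[0.54 7.03] rot -29.3 joint -0.141
[0.8 7.7] rot -32.2 joint -0.192
[1.1  8.35] rot -35.2 joint -0.243
[1.43 8.98] rot -38.1 joint -0.294
[1.79 9.6 ] rot -41.0 joint -0.345
[ 2.18 10.2 ] rot -44.0 joint -0.397
[ 2.61 10.78] rot -46.9 joint -0.448
[ 3.06 11.33] rot -49.8 joint -0.499
[ 3.54 11.87] rot -52.8 joint -0.55
```

Emit:
arm_command(
  series=[
    [[0,-0.8,0,0,0,3.4,0.45],[0.2,-1.65,0,0,0,6.8,0.45],[0.3,-2,0,0,0,8,0.45],[0.3,-2,0,0,0,8,0.45]],
  ],
)

```text
time: 8.13
position: [0.4602, -0.137, 0.1453]
orientation: [[0.0, -0.279, 0.96], [-0.001, 0.96, 0.279], [-1.0, -0.001, -0.0]]
force: [0.5, -0.3, 0.6]
gripper_width: 0.0241
```

```bash
python3 -c "
from st import *
plan(.0,10)"
```

```text
t 8.1333 pos [ 0.4602 -0.137   0.1453] r 0.1405 joint 0.521 Fcw 0.43 Frad -0.39 w 0.0241 yaw 106.2 q7 2.09
[-0.15  0.72] rot -3.0 joint 0.469
[-0.32  1.43] rot -6.0 joint 0.417
[-0.45  2.14] rot -9.0 joint 0.365
[-0.55  2.87] rot -11.9 joint 0.313
[-0.6  3.6] rot -14.9 joint 0.261
[-0.62  4.33] rot -17.9 joint 0.209
[-0.6   5.05] rot -20.9 joint 0.156
[-0.54  5.78] rot -23.9 joint 0.104
[-0.45  6.51] rot -26.9 joint 0.052
[-0.31  7.22] rot -29.9 joint 0.0
```

Emit:
arm_command(
  series=[
    [[-0.15,0.7,0,0,0,-3,0.45],[-0.3,1.4,0,0,0,-6,0.45],[-0.45,2.1,0,0,0,-9,0.45],[-0.55,2.9,0,0,0,-12,0.45],[-0.6,3.6,0,0,0,-15,0.45]],
  ],
)

```text
time: 8.55
position: [0.4539, -0.0996, 0.1452]
orientation: [[-0.0, -0.017, 1.0], [-0.0, 1.0, 0.017], [-1.0, -0.0, -0.0]]
force: [-0.6, -0.7, 0.8]
gripper_width: 0.0237
```

```bash
python3 -c "
from st import *
plan(-.2,9)"
```

```text
t 8.55 pos [ 0.4539 -0.0996  0.1452] r 0.1402 joint 0.25 Fcw 0.70 Frad 0.59 w 0.0237 yaw 91.0 q7 1.71
[0.01 0.7 ] rot -2.9 joint 0.2
[0.04 1.4 ] rot -5.7 joint 0.15
[0.1 2.1] rot -8.6 joint 0.1
[0.19 2.79] rot -11.5 joint 0.05
[0.32 3.48] rot -14.3 joint -0.0
[0.48 4.16] rot -17.2 joint -0.05
[0.68 4.83] rot -20.1 joint -0.1
[0.91 5.49] rot -22.9 joint -0.15
[1.17 6.14] rot -25.8 joint -0.2
```

Still in the lost-motion stretch at about 0.7 N. Continuing.

Emit:
arm_command(
  series=[
    [[0,0.7,0,0,0,-3,0.45],[0,1.4,0,0,0,-6,0.45],[0.1,2.1,0,0,0,-9,0.45],[0.2,2.8,0,0,0,-12,0.45],[0.3,3.5,0,0,0,-14.5,0.45]],
  ],
)

```text
time: 8.97
position: [0.4565, -0.066, 0.1451]
orientation: [[-0.001, 0.235, 0.972], [-0.002, 0.972, -0.235], [-1.0, -0.002, -0.001]]
force: [-2.1, -6.2, 0.9]
gripper_width: 0.0241
```

```bash
python3 -c "
from st import *
plan(-.5,10)"
```

```text
t 8.9667 pos [ 0.4565 -0.066   0.1451] r 0.1403 joint 0.009 Fcw 6.52 Frad 0.80 w 0.0241 yaw 76.4 q7 1.37
[0.19 0.69] rot -2.9 joint -0.042
[0.38 1.38] rot -5.8 joint -0.092
[0.61 2.05] rot -8.8 joint -0.143
[0.88 2.71] rot -11.7 joint -0.194
[1.17 3.36] rot -14.6 joint -0.245
[1.5  3.99] rot -17.5 joint -0.296
[1.86 4.61] rot -20.4 joint -0.347
[2.26 5.2 ] rot -23.3 joint -0.398
[2.68 5.78] rot -26.3 joint -0.449
[3.13 6.33] rot -29.2 joint -0.5
```

Emit:
arm_command(
  series=[
    [[0.2,0.7,0,0,0,-3,0.45],[0.4,1.4,0,0,0,-6,0.45],[0.6,2.05,0,0,0,-9,0.45],[0.9,2.7,0,0,0,-12,0.45],[1.2,3.35,0,0,0,-14.5,0.45]],
  ],
)

```text
time: 9.38
position: [0.468, -0.0325, 0.145]
orientation: [[-0.003, 0.471, 0.882], [-0.001, 0.882, -0.471], [-1.0, -0.003, -0.002]]
force: [-5.3, -5.3, 4.9]
gripper_width: 0.0244
```

```bash
python3 -c "
from st import *
plan(-.5,5)"
```

```text
t 9.3833 pos [ 0.468  -0.0325  0.145 ] r 0.1402 joint -0.244 Fcw 7.13 Frad 2.43 w 0.0244 yaw 61.9 q7 1.07
[0.35 0.63] rot -2.9 joint -0.295
[0.71 1.24] rot -5.9 joint -0.347
[1.11 1.84] rot -8.8 joint -0.398
[1.53 2.42] rot -11.7 joint -0.449
[1.98 2.97] rot -14.7 joint -0.5
```

Emit:
arm_command(
  series=[
    [[0.35,0.65,0,0,0,-3,0.45],[0.7,1.25,0,0,0,-6,0.45],[0.7,1.25,0,0,0,-6,0.45]],
  ],
)

```text
time: 9.63
position: [0.4753, -0.0193, 0.145]
orientation: [[-0.003, 0.56, 0.829], [-0.002, 0.829, -0.56], [-1.0, -0.003, -0.001]]
force: [-6.0, -4.6, 5.2]
gripper_width: 0.0241
```

```bash
python3 -c "
from st import *
plan(-.5,3);s=ctrl.observe();print(s['force'],s['moment'])"
```

```text
t 9.6333 pos [ 0.4753 -0.0193  0.145 ] r 0.1402 joint -0.352 Fcw 7.06 Frad 2.64 w 0.0241 yaw 56.0 q7 0.95
[0.4  0.56] rot -2.8 joint -0.401
[0.81 1.12] rot -5.6 joint -0.451
[1.25 1.65] rot -8.5 joint -0.5
[-5.99251563 -4.56519636  5.17449804] [-1.18292832  1.32551265  0.09260577]
```

Emit:
arm_command(
  series=[
    [[0.4,0.55,0,0,0,-3,0.45],[0.8,1.1,0,0,0,-5.6,0.45],[1.2,1.6,0,0,0,-8,0.45],[1.2,1.6,0,0,0,-8,0.45]],
  ],
)

```text
time: 9.97
position: [0.4869, -0.0037, 0.1449]
orientation: [[-0.004, 0.669, 0.743], [-0.002, 0.743, -0.669], [-1.0, -0.004, -0.001]]
force: [-7.8, -5.2, 6.9]
gripper_width: 0.024
```

```bash
python3 -c "
from st import *
plan(.5,20);s=ctrl.observe();print(s['force'],s['moment'])"
```

```text
t 9.9667 pos [ 0.4869 -0.0037  0.1449] r 0.14 joint -0.491 Fcw 9.06 Frad 2.62 w 0.024 yaw 48.0 q7 0.8
[-0.43 -0.54] rot 2.8 joint -0.441
[-0.84 -1.11] rot 5.7 joint -0.392
[-1.21 -1.69] rot 8.5 joint -0.342
[-1.56 -2.29] rot 11.4 joint -0.293
[-1.88 -2.9 ] rot 14.2 joint -0.243
[-2.17 -3.53] rot 17.0 joint -0.193
[-2.43 -4.18] rot 19.9 joint -0.144
[-2.65 -4.83] rot 22.7 joint -0.094
[-2.84 -5.5 ] rot 25.5 joint -0.045
[-3.   -6.17] rot 28.4 joint 0.005
[-3.13 -6.86] rot 31.2 joint 0.054
[-3.22 -7.54] rot 34.1 joint 0.104
[-3.27 -8.24] rot 36.9 joint 0.153
[-3.29 -8.93] rot 39.7 joint 0.203
[-3.28 -9.62] rot 42.6 joint 0.252
[ -3.24 -10.31] rot 45.4 joint 0.302
[ -3.15 -11.  ] rot 48.2 joint 0.351
[ -3.04 -11.69] rot 51.1 joint 0.401
[ -2.89 -12.36] rot 53.9 joint 0.45
[ -2.71 -13.03] rot 56.8 joint 0.5
[-7.84691237 -5.23762308  6.9010913 ] [-1.26472492  1.77706453  0.05797289]
```

Force is rising (9 N), so the washer has been met. Clicking back now for a second stroke.

Emit:
arm_command(
  series=[
    [[-0.85,-1.1,0,0,0,5.7,0.45],[-1.55,-2.3,0,0,0,11.4,0.45],[-2.15,-3.55,0,0,0,17,0.45],[-2.65,-4.85,0,0,0,22.7,0.45],[-3,-6.2,0,0,0,28.4,0.45]],
  ],
)

```text
time: 10.38
position: [0.4575, -0.0651, 0.1452]
orientation: [[-0.0, 0.227, 0.974], [0.001, 0.974, -0.227], [-1.0, 0.0, -0.0]]
force: [1.3, -0.0, -1.1]
gripper_width: 0.024
```

Emit:
arm_command(
  series=[
    [[-0.2,-1.4,0,0,0,5.7,0.45],[-0.3,-2.75,0,0,0,11.3,0.45],[-0.25,-4.1,0,0,0,17,0.45],[-0.15,-4.8,0,0,0,19.8,0.45],[-0.15,-4.8,0,0,0,19.8,0.45]],
  ],
)

```text
time: 10.8
position: [0.4566, -0.1144, 0.1453]
orientation: [[0.0, -0.111, 0.994], [-0.0, 0.994, 0.111], [-1.0, -0.0, 0.0]]
force: [0.6, -0.2, -0.4]
gripper_width: 0.0238
```

```bash
python3 -c "
from st import *
plan(.1,6);s=ctrl.observe();print(s['force'],s['moment'])"
```

```text
t 10.8 pos [ 0.4566 -0.1144  0.1453] r 0.139 joint 0.358 Fcw 0.29 Frad -0.57 w 0.0238 yaw 96.4 q7 1.85
[-0.18  0.58] rot -2.5 joint 0.315
[-0.23  1.18] rot -4.9 joint 0.272
[-0.25  1.78] rot -7.4 joint 0.229
[-0.25  2.38] rot -9.8 joint 0.186
[-0.22  2.98] rot -12.3 joint 0.143
[-0.17  3.58] rot -14.8 joint 0.1
[ 0.60419512 -0.20361561 -0.38970902] [0.04116461 0.00530763 0.00816881]
```

Emit:
arm_command(
  series=[
    [[-0.15,0.6,0,0,0,-2.5,0.45],[-0.2,1.2,0,0,0,-5,0.45],[-0.25,1.8,0,0,0,-7.4,0.45],[-0.25,2.4,0,0,0,-9.8,0.45],[-0.25,2.4,0,0,0,-9.8,0.45]],
  ],
)

```text
time: 11.22
position: [0.4541, -0.0874, 0.1452]
orientation: [[-0.0, 0.062, 0.998], [0.0, 0.998, -0.062], [-1.0, 0.0, -0.0]]
force: [0.4, -0.5, -0.2]
gripper_width: 0.0238
```

```bash
python3 -c "
from st import *
plan(-.1,7);s=ctrl.observe();print(s['force'],s['moment'])"
```

```text
t 11.2167 pos [ 0.4541 -0.0874  0.1452] r 0.14 joint 0.163 Fcw 0.46 Frad -0.40 w 0.0238 yaw 86.5 q7 1.6
[0.04 0.52] rot -2.1 joint 0.125
[0.09 1.05] rot -4.3 joint 0.088
[0.17 1.57] rot -6.4 joint 0.05
[0.26 2.08] rot -8.6 joint 0.013
[0.37 2.6 ] rot -10.7 joint -0.025
[0.5 3.1] rot -12.9 joint -0.062
[0.65 3.61] rot -15.0 joint -0.1
[ 0.37954732 -0.48193982 -0.20307705] [ 0.03978313  0.00232294 -0.020356  ]
```

Emit:
arm_command(
  series=[
    [[0.05,0.5,0,0,0,-2,0.45],[0.1,1,0,0,0,-4.2,0.45],[0.15,1.5,0,0,0,-6.2,0.45],[0.15,1.5,0,0,0,-6.2,0.45]],
  ],
)

```text
time: 11.55
position: [0.4557, -0.0731, 0.1452]
orientation: [[-0.0, 0.167, 0.986], [0.0, 0.986, -0.167], [-1.0, 0.0, -0.0]]
force: [0.6, 0.1, -0.1]
gripper_width: 0.0241
```

```bash
python3 -c "
from st import *
plan(-.1,4);s=ctrl.observe();print(s['force'],s['moment'])"
```

```text
t 11.55 pos [ 0.4557 -0.0731  0.1452] r 0.1399 joint 0.06 Fcw -0.16 Frad -0.56 w 0.0241 yaw 80.4 q7 1.46
[0.08 0.55] rot -2.3 joint 0.02
[0.2 1.1] rot -4.6 joint -0.02
[0.34 1.65] rot -6.9 joint -0.06
[0.5  2.19] rot -9.2 joint -0.1
[ 0.57407997  0.07032821 -0.13585056] [ 0.08555028 -0.03334364 -0.00227816]
```

Emit:
arm_command(
  series=[
    [[0.1,0.55,0,0,0,-2.3,0.45],[0.2,1.1,0,0,0,-4.6,0.45],[0.35,1.65,0,0,0,-6.9,0.45],[0.35,1.65,0,0,0,-6.9,0.45]],
  ],
)

```text
time: 11.88
position: [0.4587, -0.0588, 0.1451]
orientation: [[-0.001, 0.286, 0.958], [-0.002, 0.958, -0.286], [-1.0, -0.002, -0.001]]
force: [-2.5, -7.6, 2.6]
gripper_width: 0.024
```

```bash
python3 -c "
from st import *
plan(-.2,4);s=ctrl.observe();print(s['force'],s['moment'])"
```

```text
t 11.8833 pos [ 0.4587 -0.0588  0.1451] r 0.1398 joint -0.045 Fcw 7.97 Frad 0.46 w 0.024 yaw 73.4 q7 1.3
[0.13 0.53] rot -2.2 joint -0.084
[0.29 1.04] rot -4.4 joint -0.122
[0.48 1.55] rot -6.7 joint -0.161
[0.69 2.06] rot -8.9 joint -0.2
[-2.45479774 -7.5966675   2.62392098] [-1.56389745  0.50824385  0.02187172]
```

Emit:
arm_command(
  series=[
    [[0.15,0.5,0,0,0,-2.2,0.45],[0.3,1.05,0,0,0,-4.4,0.45],[0.5,1.55,0,0,0,-6.7,0.45],[0.5,1.55,0,0,0,-6.7,0.45]],
  ],
)

```text
time: 12.22
position: [0.4635, -0.0439, 0.1451]
orientation: [[-0.002, 0.396, 0.918], [-0.003, 0.918, -0.396], [-1.0, -0.003, -0.001]]
force: [-3.9, -9.0, 3.0]
gripper_width: 0.0239
```

```bash
python3 -c "
from st import *
plan(-.3,4);s=ctrl.observe();print(s['force'],s['moment'])"
```

```text
t 12.2167 pos [ 0.4635 -0.0439  0.1451] r 0.1398 joint -0.157 Fcw 9.80 Frad 0.36 w 0.0239 yaw 66.7 q7 1.16
[0.17 0.47] rot -2.1 joint -0.193
[0.37 0.93] rot -4.1 joint -0.228
[0.59 1.38] rot -6.2 joint -0.264
[0.83 1.82] rot -8.2 joint -0.3
[-3.85577948 -9.02085863  3.0055745 ] [-1.85177557  0.84391859  0.10293518]
```

Emit:
arm_command(
  series=[
    [[0.15,0.45,0,0,0,-2,0.45],[0.35,0.95,0,0,0,-4,0.45],[0.6,1.4,0,0,0,-6.2,0.45],[0.6,1.4,0,0,0,-6.2,0.45],[0.6,1.4,0,0,0,-6.2,0.45]],
  ],
)

```text
time: 12.63
position: [0.4701, -0.0291, 0.1452]
orientation: [[-0.0, 0.49, 0.872], [-0.001, 0.872, -0.49], [-1.0, -0.001, 0.0]]
force: [0.9, -3.9, -0.2]
gripper_width: 0.0242
```

```bash
python3 -c "
from st import *
plan(-.34,2);s=ctrl.observe();print(s['force'],s['moment'])"
```

```text
t 12.6333 pos [ 0.4701 -0.0291  0.1452] r 0.1399 joint -0.273 Fcw 3.06 Frad -2.57 w 0.0242 yaw 60.6 q7 1.04
[0.22 0.42] rot -1.9 joint -0.306
[0.46 0.82] rot -3.9 joint -0.34
[ 0.85215628 -3.90486697 -0.1617781 ] [-0.749575    0.01034394  0.04614365]
```

The force dropped unexpectedly, so I'll look before going on.

```bash
python3 - <<'E'
from st import *
im=cams.capture("wrist");st()
t=cams.capture("top");st()
a=cv2.resize(im[130:300,140:380,::-1],(400,300),interpolation=cv2.INTER_CUBIC)
b=cv2.resize(t[100:250,200:400,::-1],(400,300),interpolation=cv2.INTER_CUBIC)
cv2.imwrite("pics/w5.png",np.hstack([a,b]))
E
```

```text
t 12.6833 pos [ 0.4701 -0.0289  0.1452] r 0.1399 joint -0.274 Fcw 2.83 Frad -3.38 w 0.0236 yaw 60.6 q7 1.04
t 12.7333 pos [ 0.4702 -0.0288  0.1452] r 0.1399 joint -0.275 Fcw 1.97 Frad -1.07 w 0.0233 yaw 60.6 q7 1.04
```

View pics/w5.png

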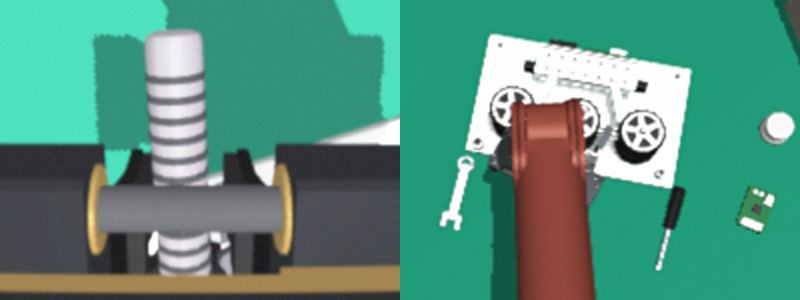

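The bar is still inside the cage, against the -y finger, with nothing visibly wrong. I'll nudge a little further and read again.

Emit:
arm_command(
  series=[
    [[0.2,0.4,0,0,0,-2,0.45],[0.2,0.4,0,0,0,-2,0.45]],
  ],
)

```text
time: 12.9
position: [0.4723, -0.0234, 0.1453]
orientation: [[0.0, 0.521, 0.853], [0.001, 0.853, -0.521], [-1.0, 0.001, -0.0]]
force: [0.3, 0.6, 0.5]
gripper_width: 0.0241
```

```bash
python3 -c "
from st import *
plan(-.4,3);s=ctrl.observe();print(s['force'],s['moment'])"
```

```text
t 12.9 pos [ 0.4723 -0.0234  0.1453] r 0.1407 joint -0.316 Fcw -0.64 Frad -0.01 w 0.0241 yaw 58.6 q7 1.0
[0.26 0.3 ] rot -1.6 joint -0.344
[0.47 0.64] rot -3.2 joint -0.372
[0.69 0.96] rot -4.8 joint -0.4
[0.32928594 0.55171438 0.45529456] [-0.0303972   0.02199104 -0.01670268]
```

The wrench has gone free, either because the ratchet slipped or because the lever isn't fully home. I'll release and inspect the lever.

Emit:
arm_command(
  series=[
    [[-0.1,-0.2,0,0,0,0,0.1],[-0.1,-0.2,0,0,0,0,0.1],[-0.1,-0.2,3,0,0,0,0.1],[-0.1,-0.2,7,0,0,0,0.1],[-0.1,-0.2,11,0,0,0,0.1]],
  ],
)

```text
time: 13.32
position: [0.4701, -0.0266, 0.2562]
orientation: [[-0.002, 0.521, 0.854], [-0.0, 0.854, -0.521], [-1.0, -0.001, -0.001]]
force: [0.1, 0.2, 0.1]
gripper_width: 0.0385
```

Emit:
arm_command(
  series=[
    [[4,-2,0.5,0,0,4,0.1],[8,-4,1,0,0,8,0.1],[12,-6,1,0,0,12,0.1],[14.5,-7,1,0,0,16,0.1],[14.5,-7,1,0,0,18,0.1]],
  ],
)

```text
time: 13.73
position: [0.6199, -0.0982, 0.2614]
orientation: [[-0.004, 0.227, 0.974], [-0.006, 0.974, -0.227], [-1.0, -0.007, -0.003]]
force: [-2.7, 0.5, -1.5]
gripper_width: 0.0392
```

```bash
python3 - <<'E'
from h import *
import pickle
c=cams.calibration("wrist");pickle.dump(c,open("c6.pkl","wb"))
print(ctrl.observe()["position"])
u=proj("wrist",[.575,-.09,.172],c)[0];print(u)
im=cams.capture("wrist")
x=int(np.clip(u[0]-100,0,312));y=int(np.clip(u[1]-75,0,234));print(x,y)
cv2.imwrite("pics/w6.png",cv2.resize(im[y:y+150,x:x+200,::-1],(800,600),interpolation=cv2.INTER_CUBIC))
E
```

```text
[ 0.61990598 -0.09821185  0.26140955]
[252.2558351  142.74717672]
152 67
```

View pics/w6.png

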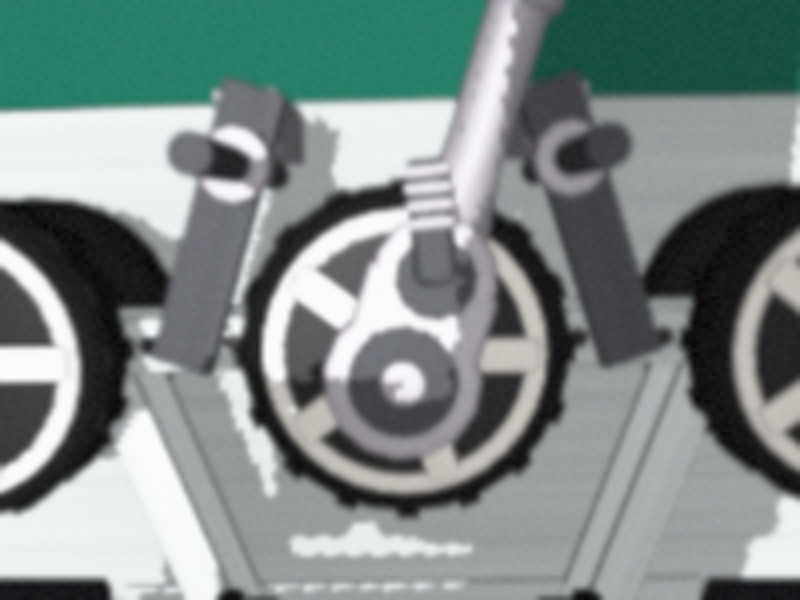

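The head is at (405,383), the lever pivot at (438,285), and the tab end at (428,163). The shank centre runs through (473,170) and (512,40). The lever is still on the tightening side.

```bash
python3 - <<'E'
from h import *
import pickle
def A(c,off,k,pairs):
    P=lambda a,z:ray("wrist",np.array(a)/k+off,z,c)[:2]
    for n,a,za,b,zb in pairs:
        d=P(b,zb)-P(a,za);print(n,P(a,za).round(4),round(np.arctan2(d[1],d[0])%(2*np.pi)-np.pi+.21,3),np.linalg.norm(d).round(4))
c=pickle.load(open("c6.pkl","rb"))
A(c,np.array([152,67]),4,[("h",(405,383),.172,(473,170),.161),("h2",(405,383),.172,(512,40),.161),("hp",(405,383),.172,(438,285),.172),("lev",(438,287),.184,(428,163),.184),("lev2",(438,287),.172,(428,163),.184)])
c=pickle.load(open("c3.pkl","rb"))
A(c,np.array([106,60]),8/3,[("h2",(388,285),.172,(299,20),.161),("lev",(366,217),.184,(326,178),.184)])
E
```

```text
h [ 0.5924 -0.0932] -0.335 0.0487
h2 [ 0.5924 -0.0932] -0.325 0.0774
hp [ 0.5924 -0.0932] -0.342 0.0227
lev [ 0.5726 -0.0814] 0.068 0.025
lev2 [ 0.5735 -0.0813] 0.075 0.0258
h2 [ 0.5966 -0.0938] 0.364 0.1013
lev [ 0.5693 -0.0969] 0.837 0.0194
```

The lever reads +0.40 relative to the handle, so it is fully over, and the handle is at -0.33. I'll go back on the grip and see whether the nut still resists.

Emit:
arm_command(
  series=[
    [[-3.5,1.8,0,0,0,-4.5,0],[-7,3.6,0,0,0,-9,0],[-10.5,5.4,0,0,0,-13.5,0],[-14.4,7.2,0,0,0,-18,0],[-14.4,7.2,0,0,0,-18,0]],
  ],
)

```text
time: 14.2
position: [0.4682, -0.0221, 0.2652]
orientation: [[-0.0, 0.523, 0.852], [0.004, 0.852, -0.523], [-1.0, 0.003, -0.003]]
force: [0.6, -0.9, -0.0]
gripper_width: 0.0433
```

Emit:
arm_command(
  series=[
    [[0,0,-3,0,0,0,0],[0,0,-6,0,0,0,0],[0,0,-9,0,0,0,0],[0,0,-12,0,0,0,0],[0,0,-12,0,0,0,0.45]],
  ],
)

```text
time: 14.62
position: [0.4683, -0.0238, 0.1411]
orientation: [[-0.006, 0.52, 0.854], [-0.0, 0.854, -0.52], [-1.0, -0.003, -0.005]]
force: [-0.9, -0.2, -0.4]
gripper_width: 0.0411
```

Emit:
arm_command(
  series=[
    [[0,0,0,0,0,0,0.45],[0,0,0,0,0,0,0.45],[0,0,0,0,0,0,0.45]],
  ],
)

```text
time: 14.87
position: [0.4733, -0.024, 0.1472]
orientation: [[0.003, 0.521, 0.854], [0.001, 0.854, -0.521], [-1.0, 0.002, 0.002]]
force: [0.1, -0.3, 0.4]
gripper_width: 0.027
```

```bash
python3 -c "
from st import *
plan(-.5,4);plan(.35,14)"
```

```text
t 14.8667 pos [ 0.4733 -0.024   0.1472] r 0.1395 joint -0.315 Fcw 0.23 Frad -0.23 w 0.027 yaw 58.6 q7 1.0
[0.3  0.57] rot -2.6 joint -0.362
[0.66 1.11] rot -5.3 joint -0.408
[1.05 1.63] rot -7.9 joint -0.454
[1.45 2.13] rot -10.6 joint -0.5
t 14.8667 pos [ 0.4733 -0.024   0.1472] r 0.1395 joint -0.315 Fcw 0.23 Frad -0.23 w 0.027 yaw 58.6 q7 1.0
[-0.36 -0.56] rot 2.7 joint -0.268
[-0.65 -1.16] rot 5.4 joint -0.22
[-0.91 -1.77] rot 8.2 joint -0.173
[-1.15 -2.39] rot 10.9 joint -0.125
[-1.35 -3.03] rot 13.6 joint -0.078
[-1.53 -3.67] rot 16.3 joint -0.03
[-1.67 -4.32] rot 19.1 joint 0.017
[-1.78 -4.97] rot 21.8 joint 0.065
[-1.86 -5.63] rot 24.5 joint 0.112
[-1.91 -6.3 ] rot 27.2 joint 0.16
[-1.93 -6.96] rot 30.0 joint 0.207
[-1.91 -7.63] rot 32.7 joint 0.255
[-1.87 -8.29] rot 35.4 joint 0.302
[-1.79 -8.95] rot 38.1 joint 0.35
```

Emit:
arm_command(
  series=[
    [[0.3,0.55,0,0,0,-2.6,0.45],[0.65,1.1,0,0,0,-5.3,0.45],[0.65,1.1,0,0,0,-5.3,0.45]],
  ],
)

```text
time: 15.12
position: [0.48, -0.0125, 0.1468]
orientation: [[0.002, 0.599, 0.801], [0.0, 0.801, -0.599], [-1.0, 0.002, 0.002]]
force: [-1.5, -1.2, 1.1]
gripper_width: 0.0243
```

Emit:
arm_command(
  series=[
    [[0.4,0.5,0,0,0,-2.6,0.45],[0.7,0.9,0,0,0,-4.5,0.45],[0.7,0.9,0,0,0,-4.5,0.45]],
  ],
)

```text
time: 15.37
position: [0.4859, -0.0052, 0.1464]
orientation: [[0.0, 0.659, 0.752], [-0.001, 0.752, -0.659], [-1.0, -0.001, 0.001]]
force: [-5.2, -6.7, 6.1]
gripper_width: 0.0242
```

```bash
python3 -c "
from st import *
plan(.5,20)"
```

```text
t 15.3667 pos [ 0.4859 -0.0052  0.1464] r 0.1398 joint -0.478 Fcw 8.41 Frad -0.24 w 0.0242 yaw 48.8 q7 0.82
[-0.43 -0.53] rot 2.8 joint -0.429
[-0.83 -1.09] rot 5.6 joint -0.38
[-1.19 -1.67] rot 8.4 joint -0.331
[-1.53 -2.26] rot 11.2 joint -0.282
[-1.84 -2.87] rot 14.0 joint -0.233
[-2.12 -3.5 ] rot 16.8 joint -0.184
[-2.37 -4.14] rot 19.6 joint -0.136
[-2.58 -4.79] rot 22.4 joint -0.087
[-2.77 -5.44] rot 25.2 joint -0.038
[-2.92 -6.11] rot 28.0 joint 0.011
[-3.04 -6.79] rot 30.8 joint 0.06
[-3.12 -7.46] rot 33.6 joint 0.109
[-3.17 -8.15] rot 36.4 joint 0.158
[-3.19 -8.83] rot 39.2 joint 0.207
[-3.18 -9.51] rot 42.0 joint 0.256
[ -3.13 -10.2 ] rot 44.8 joint 0.304
[ -3.05 -10.88] rot 47.6 joint 0.353
[ -2.94 -11.55] rot 50.4 joint 0.402
[ -2.79 -12.22] rot 53.2 joint 0.451
[ -2.61 -12.88] rot 56.0 joint 0.5
```

The nut still resists (8.4 N at -0.46), so the ratchet only skipped a tooth. Going back further this time, so the pawl seats well, then driving again.

Emit:
arm_command(
  series=[
    [[-0.8,-1.1,0,0,0,5.6,0.45],[-1.5,-2.25,0,0,0,11.2,0.45],[-2.1,-3.5,0,0,0,16.8,0.45],[-2.6,-4.8,0,0,0,22.4,0.45],[-2.9,-6.1,0,0,0,28,0.45]],
  ],
)

```text
time: 15.78
position: [0.4566, -0.0657, 0.1462]
orientation: [[0.001, 0.222, 0.975], [0.001, 0.975, -0.222], [-1.0, 0.002, 0.001]]
force: [0.3, 0.7, 0.0]
gripper_width: 0.0241
```

Emit:
arm_command(
  series=[
    [[-0.2,-1.35,0,0,0,5.6,0.45],[-0.3,-2.7,0,0,0,11.2,0.45],[-0.2,-4.1,0,0,0,16.8,0.45],[0,-5.4,0,0,0,22.4,0.45],[0.1,-6.1,0,0,0,25.2,0.45]],
  ],
)

```text
time: 16.2
position: [0.4581, -0.1278, 0.1464]
orientation: [[0.002, -0.214, 0.977], [0.001, 0.977, 0.214], [-1.0, 0.0, 0.002]]
force: [-0.5, 0.3, -0.7]
gripper_width: 0.0236
```

Emit:
arm_command(
  series=[
    [[0,0,0,0,0,0,0.45],[0,0.5,0,0,0,-2,0.45]],
  ],
)

```text
time: 16.37
position: [0.4579, -0.1223, 0.146]
orientation: [[0.001, -0.171, 0.985], [-0.0, 0.985, 0.171], [-1.0, -0.0, 0.001]]
force: [-0.1, -0.6, 0.8]
gripper_width: 0.0236
```

```bash
python3 -c "
from st import *
plan(.0,12)"
```

```text
t 16.3667 pos [ 0.4579 -0.1223  0.146 ] r 0.139 joint 0.415 Fcw 0.58 Frad 0.21 w 0.0236 yaw 99.9 q7 1.93
[-0.18  0.46] rot -2.0 joint 0.381
[-0.26  0.94] rot -4.0 joint 0.346
[-0.32  1.42] rot -5.9 joint 0.311
[-0.36  1.9 ] rot -7.9 joint 0.277
[-0.38  2.38] rot -9.9 joint 0.242
[-0.39  2.87] rot -11.9 joint 0.208
[-0.38  3.35] rot -13.9 joint 0.173
[-0.35  3.84] rot -15.9 joint 0.138
[-0.31  4.32] rot -17.8 joint 0.104
[-0.25  4.8 ] rot -19.8 joint 0.069
[-0.17  5.28] rot -21.8 joint 0.035
[-0.08  5.75] rot -23.8 joint 0.0
```

Emit:
arm_command(
  series=[
    [[-0.2,0.7,0,0,0,-3,0.45],[-0.3,1.3,0,0,0,-5.5,0.45],[-0.35,1.8,0,0,0,-7.5,0.45],[-0.4,2.3,0,0,0,-9.5,0.45],[-0.4,2.3,0,0,0,-9.5,0.45]],
  ],
)

```text
time: 16.78
position: [0.4547, -0.0989, 0.1461]
orientation: [[0.003, -0.006, 1.0], [-0.002, 1.0, 0.006], [-1.0, -0.002, 0.003]]
force: [3.3, -7.7, -3.5]
gripper_width: 0.0239
```

```bash
python3 -c "
from st import *
plan(.05,6)"
```

```text
t 16.7833 pos [ 0.4547 -0.0989  0.1461] r 0.1394 joint 0.245 Fcw 7.83 Frad -3.02 w 0.0239 yaw 90.3 q7 1.68
[-0.07  0.45] rot -1.9 joint 0.212
[-0.06  0.91] rot -3.7 joint 0.18
[-0.04  1.36] rot -5.6 joint 0.147
[-0.01  1.82] rot -7.4 joint 0.115
[0.04 2.27] rot -9.3 joint 0.082
[0.11 2.72] rot -11.2 joint 0.05
```

Emit:
arm_command(
  series=[
    [[0,0.45,0,0,0,-1.9,0.45],[0,0.9,0,0,0,-3.7,0.45],[0,0.9,0,0,0,-3.7,0.45]],
  ],
)

```text
time: 17.03
position: [0.4546, -0.0904, 0.1461]
orientation: [[0.003, 0.059, 0.998], [-0.002, 0.998, -0.059], [-1.0, -0.002, 0.003]]
force: [4.3, -9.6, -3.5]
gripper_width: 0.0243
```

Emit:
arm_command(
  series=[
    [[0,0.45,0,0,0,-1.9,0.45],[0.05,0.9,0,0,0,-3.7,0.45],[0.05,0.9,0,0,0,-3.7,0.45]],
  ],
)

```text
time: 17.28
position: [0.4551, -0.0817, 0.1461]
orientation: [[0.003, 0.124, 0.992], [-0.003, 0.992, -0.124], [-1.0, -0.002, 0.003]]
force: [4.0, -10.6, -2.9]
gripper_width: 0.0241
```

```bash
python3 -c "
from st import *
plan(.0,4)"
```

```text
t 17.2833 pos [ 0.4551 -0.0817  0.1461] r 0.1394 joint 0.122 Fcw 10.25 Frad -4.95 w 0.0241 yaw 82.9 q7 1.5
[-0.01  0.43] rot -1.7 joint 0.091
[0.04 0.85] rot -3.5 joint 0.061
[0.11 1.27] rot -5.2 joint 0.03
[0.2  1.69] rot -7.0 joint 0.0
```

Emit:
arm_command(
  series=[
    [[0.05,0.4,0,0,0,-1.7,0.45],[0.05,0.4,0,0,0,-1.7,0.45]],
  ],
)

```text
time: 17.45
position: [0.4555, -0.0781, 0.1461]
orientation: [[0.002, 0.153, 0.988], [-0.003, 0.988, -0.153], [-1.0, -0.003, 0.003]]
force: [3.5, -10.4, -2.8]
gripper_width: 0.0242
```

Emit:
arm_command(
  series=[
    [[0.05,0.4,0,0,0,-1.7,0.45],[0.05,0.4,0,0,0,-1.7,0.45]],
  ],
)

```text
time: 17.62
position: [0.4559, -0.073, 0.1461]
orientation: [[0.002, 0.182, 0.983], [-0.001, 0.983, -0.182], [-1.0, -0.001, 0.002]]
force: [1.6, -3.0, -0.4]
gripper_width: 0.024
```

```bash
python3 -c "
from st import *
plan(.0,2)"
```

```text
t 17.6167 pos [ 0.4559 -0.073   0.1461] r 0.1397 joint 0.059 Fcw 2.75 Frad -2.02 w 0.024 yaw 79.5 q7 1.43
[0.03 0.41] rot -1.7 joint 0.03
[0.11 0.82] rot -3.4 joint 0.0
```

The ratchet skipped again at about 10.5 N (1.45 N m), which suggests the lever isn't quite home on its stop. I'll rest the handle on the counter-clockwise stud and press the lever firmly over.

```bash
python3 -c "
from st import *
plan(.56,10)"
```

```text
t 17.6167 pos [ 0.4559 -0.073   0.1461] r 0.1397 joint 0.059 Fcw 2.75 Frad -2.02 w 0.024 yaw 79.5 q7 1.43
[-0.12 -0.69] rot 2.9 joint 0.109
[-0.18 -1.39] rot 5.7 joint 0.159
[-0.19 -2.09] rot 8.6 joint 0.209
[-0.18 -2.79] rot 11.5 joint 0.259
[-0.12 -3.49] rot 14.4 joint 0.31
[-0.04 -4.19] rot 17.2 joint 0.36
[ 0.08 -4.88] rot 20.1 joint 0.41
[ 0.24 -5.56] rot 23.0 joint 0.46
[ 0.43 -6.24] rot 25.8 joint 0.51
[ 0.66 -6.9 ] rot 28.7 joint 0.56
```

Emit:
arm_command(
  series=[
    [[-0.2,-1.4,0,0,0,5.7,0.45],[-0.2,-2.8,0,0,0,11.5,0.45],[0,-4.2,0,0,0,17.2,0.45],[0.2,-5.5,0,0,0,23,0.45],[0.5,-6.4,0,0,0,26.5,0.45]],
  ],
)

```text
time: 18.03
position: [0.4601, -0.1363, 0.1458]
orientation: [[0.0, -0.283, 0.959], [0.002, 0.959, 0.283], [-1.0, 0.001, 0.001]]
force: [-3.3, 2.1, 2.5]
gripper_width: 0.024
```

Emit:
arm_command(
  series=[
    [[0.1,-0.3,0,0,0,1,0.45],[0.2,-0.6,0,0,0,2,0.45],[0.2,-0.6,0,0,0,2,0.45]],
  ],
)

```text
time: 18.28
position: [0.4623, -0.1418, 0.1457]
orientation: [[0.0, -0.312, 0.95], [0.001, 0.95, 0.312], [-1.0, 0.001, 0.0]]
force: [-0.8, 0.3, 1.0]
gripper_width: 0.0238
```

```bash
python3 -c "
from st import *
st()"
```

```text
t 18.2833 pos [ 0.4623 -0.1418  0.1457] r 0.1401 joint 0.558 Fcw -0.50 Frad 0.62 w 0.0238 yaw 108.2 q7 2.15
```

Emit:
arm_command(
  series=[
    [[0,0,0,0,0,0,0],[0,0,0,0,0,0,0],[0,0,3,0,0,0,0],[0,0,7,0,0,0,0],[0,0,9,0,0,0,1]],
  ],
)

```text
time: 18.7
position: [0.4629, -0.1429, 0.2388]
orientation: [[0.003, -0.311, 0.951], [-0.0, 0.951, 0.311], [-1.0, -0.001, 0.003]]
force: [1.7, -0.7, 0.6]
gripper_width: 0.0399
```

Emit:
arm_command(
  series=[
    [[2,1.6,0,0,0,0,1],[4.5,3.6,0,0,0,0,1],[7.4,5.9,0,0,0,0,1],[7.4,5.9,0,0,0,0,1],[7.4,5.9,-2,0,0,0,1]],
  ],
)

```text
time: 19.12
position: [0.5391, -0.0815, 0.2169]
orientation: [[0.003, -0.315, 0.949], [-0.003, 0.949, 0.315], [-1.0, -0.004, 0.002]]
force: [-0.5, -1.3, 0.7]
gripper_width: 0.0111
```

Emit:
arm_command(
  series=[
    [[0,0,-1,0,0,0,1],[0,0,-2.5,0,0,0,1],[0,0,-4,0,0,0,1],[0,0,-4,0,0,0,1]],
  ],
)

```text
time: 19.45
position: [0.5341, -0.083, 0.1729]
orientation: [[-0.004, -0.312, 0.95], [0.0, 0.95, 0.312], [-1.0, 0.001, -0.004]]
force: [0.2, 0.1, -0.5]
gripper_width: 0.0004
```

```bash
cat >> st.py <<'E'
def lv(th=.54):
    s=ctrl.observe();p=np.array(s["position"]);a=np.pi-.21+th;d=np.array([np.cos(a),np.sin(a)]);n=np.array([-d[1],d[0]])
    r=p[:2]-H;f=np.array(s["force"])[:2];print(p.round(4),"along",(r@d).round(4),"perp",(r@n).round(4),"Fpush",(-f@n).round(2),"n",n.round(3),"w",s["gripper_width"])
E
python3 -c "
from st import *
lv()"
```

```text
[ 0.5341 -0.083   0.1729] along 0.0531 perp -0.0298 Fpush -0.01 n [ 0.324 -0.946] w 0.0003560062089004514
```

Emit:
arm_command(
  series=[
    [[0.2,-0.4,0.2,0,0,0,1],[0.35,-0.8,0.2,0,0,0,1],[0.5,-1.3,0.2,0,0,0,1],[0.6,-1.6,0.2,0,0,0,1],[0.6,-1.6,0.2,0,0,0,1]],
  ],
)

```text
time: 19.87
position: [0.5426, -0.1005, 0.1779]
orientation: [[0.001, -0.311, 0.95], [-0.0, 0.95, 0.311], [-1.0, -0.001, 0.001]]
force: [-0.5, 0.1, -0.3]
gripper_width: 0.0003
```

Emit:
arm_command(
  series=[
    [[0.1,-0.3,0,0,0,0,1],[0.1,-0.3,0,0,0,0,1]],
  ],
)

```text
time: 20.03
position: [0.5433, -0.1019, 0.1774]
orientation: [[-0.0, -0.313, 0.95], [0.001, 0.95, 0.313], [-1.0, 0.001, 0.0]]
force: [-0.9, 2.6, 1.6]
gripper_width: 0.0004
```

```bash
python3 -c "
from st import *
lv()"
```

```text
[ 0.5433 -0.1019  0.1774] along 0.0505 perp -0.009 Fpush 2.77 n [ 0.324 -0.946] w 0.00036963960874861375
```

Emit:
arm_command(
  series=[
    [[0.1,-0.2,0,0,0,0,1],[0.1,-0.2,0,0,0,0,1]],
  ],
)

```text
time: 20.2
position: [0.5437, -0.1023, 0.1772]
orientation: [[-0.002, -0.314, 0.949], [0.003, 0.949, 0.314], [-1.0, 0.003, -0.001]]
force: [-5.3, 6.2, 4.9]
gripper_width: 0.0004
```

Emit:
arm_command(
  series=[
    [[0.1,-0.2,0,0,0,0,1],[0.1,-0.2,0,0,0,0,1]],
  ],
)

```text
time: 20.37
position: [0.5439, -0.1027, 0.177]
orientation: [[-0.004, -0.315, 0.949], [0.005, 0.949, 0.315], [-1.0, 0.006, -0.002]]
force: [-8.8, 12.4, 9.9]
gripper_width: 0.0002
```

```bash
python3 -c "
from st import *
lv()"
```

```text
[ 0.5439 -0.1027  0.177 ] along 0.0502 perp -0.008 Fpush 14.61 n [ 0.324 -0.946] w 0.00015567386328018486
```

The lever was already at its stop: 14.6 N with only about 1 mm of give. I'll retry the drive from here with the lever pressed home.

Emit:
arm_command(
  series=[
    [[-0.4,1.2,0,0,0,0,1],[-0.4,1.2,3,0,0,0,0],[-0.4,1.2,6.5,0,0,0,0],[-3,-0.5,7,0,0,0,0],[-6,-2.5,7,0,0,0,0]],
  ],
)

```text
time: 20.78
position: [0.4871, -0.1311, 0.2492]
orientation: [[0.003, -0.315, 0.949], [-0.003, 0.949, 0.315], [-1.0, -0.004, 0.002]]
force: [-1.8, -1.1, 1.0]
gripper_width: 0.0195
```

Emit:
arm_command(
  series=[
    [[-2.3,-1.3,0,0,0,0,0],[-2.3,-1.3,0,0,0,0,0],[-2.3,-1.3,0,0,0,0,0],[-2.3,-1.3,0,0,0,0,0]],
  ],
)

```text
time: 21.12
position: [0.4626, -0.1436, 0.2475]
orientation: [[0.001, -0.313, 0.95], [0.001, 0.95, 0.313], [-1.0, 0.001, 0.001]]
force: [0.5, 0.2, -0.4]
gripper_width: 0.0412
```

```bash
python3 -c "
from st import *
st()
im=cams.capture('wrist')
cv2.imwrite('pics/w7.png',im[100:384,60:460,::-1])"
```

```text
t 21.1167 pos [ 0.4626 -0.1436  0.2475] r 0.1404 joint 0.571 Fcw 0.01 Frad -0.52 w 0.0412 yaw 108.2 q7 2.02
```

View pics/w7.png

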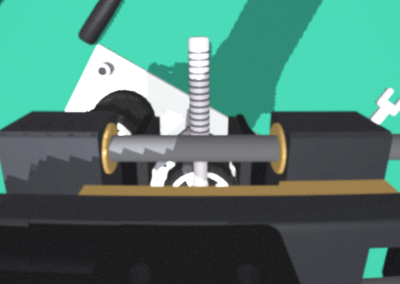

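The bar (x about 200) lies between the fingers (centre about 193). Descending and closing the cage.

Emit:
arm_command(
  series=[
    [[0,0.2,-3,0,0,0,0],[0,0.2,-6,0,0,0,0],[0,0.2,-9,0,0,0,0],[0,0.2,-10.3,0,0,0,0],[0,0.2,-10.3,0,0,0,0.45]],
  ],
)

```text
time: 21.58
position: [0.4606, -0.1417, 0.1413]
orientation: [[-0.006, -0.313, 0.95], [-0.003, 0.95, 0.313], [-1.0, -0.001, -0.007]]
force: [0.2, 0.2, -0.2]
gripper_width: 0.0411
```

Emit:
arm_command(
  series=[
    [[0,0,0,0,0,0,0.45],[0,0,0,0,0,0,0.45],[0,0,0,0,0,0,0.45],[0,0,0,0,0,0,0.45]],
  ],
)

```text
time: 21.92
position: [0.463, -0.1422, 0.1453]
orientation: [[0.002, -0.313, 0.95], [0.0, 0.95, 0.313], [-1.0, -0.0, 0.002]]
force: [-0.6, 0.4, 0.5]
gripper_width: 0.0254
```

```bash
python3 -c "
from st import *
plan(.28,5)"
```

```text
t 21.9167 pos [ 0.463  -0.1422  0.1453] r 0.1396 joint 0.563 Fcw -0.59 Frad 0.43 w 0.0254 yaw 108.2 q7 2.16
[-0.29  0.74] rot -3.2 joint 0.506
[-0.5  1.5] rot -6.5 joint 0.45
[-0.67  2.27] rot -9.7 joint 0.393
[-0.79  3.05] rot -13.0 joint 0.337
[-0.87  3.84] rot -16.2 joint 0.28
```

Emit:
arm_command(
  series=[
    [[-0.3,0.75,0,0,0,-3.2,0.45],[-0.5,1.5,0,0,0,-6.5,0.45],[-0.65,2.25,0,0,0,-9.7,0.45],[-0.8,3.05,0,0,0,-13,0.45],[-0.85,3.85,0,0,0,-16.2,0.45]],
  ],
)

```text
time: 22.33
position: [0.4539, -0.1049, 0.145]
orientation: [[0.002, -0.031, 1.0], [-0.001, 1.0, 0.031], [-1.0, -0.001, 0.002]]
force: [-1.1, -8.7, -1.1]
gripper_width: 0.024
```

Emit:
arm_command(
  series=[
    [[0,0.4,0,0,0,-1.7,0.45],[0,0.4,0,0,0,-1.7,0.45]],
  ],
)

```text
time: 22.5
position: [0.4536, -0.1009, 0.1449]
orientation: [[0.001, -0.003, 1.0], [-0.001, 1.0, 0.003], [-1.0, -0.001, 0.001]]
force: [-1.1, -8.2, 0.6]
gripper_width: 0.0238
```

```bash
python3 -c "
from st import *
plan(.1,5)"
```

```text
t 22.5 pos [ 0.4536 -0.1009  0.1449] r 0.1405 joint 0.259 Fcw 8.16 Frad 1.55 w 0.0238 yaw 90.2 q7 1.68
[0.04 0.45] rot -1.8 joint 0.227
[0.04 0.89] rot -3.7 joint 0.196
[0.05 1.34] rot -5.5 joint 0.164
[0.08 1.79] rot -7.3 joint 0.132
[0.12 2.23] rot -9.1 joint 0.1
```

Emit:
arm_command(
  series=[
    [[0,0.45,0,0,0,-1.8,0.45],[0,0.9,0,0,0,-3.7,0.45],[0.05,1.35,0,0,0,-5.5,0.45],[0.05,1.35,0,0,0,-5.5,0.45]],
  ],
)

```text
time: 22.83
position: [0.4536, -0.0881, 0.1448]
orientation: [[-0.001, 0.094, 0.996], [-0.002, 0.996, -0.094], [-1.0, -0.002, -0.001]]
force: [-5.4, -9.9, 3.6]
gripper_width: 0.0241
```

Emit:
arm_command(
  series=[
    [[0,0.2,0,0,0,-0.9,0.45],[0,0.4,0,0,0,-1.8,0.45],[0,0.4,0,0,0,-1.8,0.45]],
  ],
)

```text
time: 23.08
position: [0.4538, -0.0847, 0.1449]
orientation: [[-0.0, 0.125, 0.992], [-0.002, 0.992, -0.125], [-1.0, -0.002, 0.0]]
force: [-3.6, -10.1, 2.1]
gripper_width: 0.0241
```

```bash
python3 -c "
from st import *
plan(.05,3)"
```

```text
t 23.0833 pos [ 0.4538 -0.0847  0.1449] r 0.1405 joint 0.144 Fcw 10.29 Frad 2.96 w 0.0241 yaw 82.8 q7 1.5
[0.08 0.43] rot -1.8 joint 0.112
[0.13 0.87] rot -3.6 joint 0.081
[0.2 1.3] rot -5.4 joint 0.05
```

Now 10.3 N. Continuing in small steps.

Emit:
arm_command(
  series=[
    [[0.05,0.2,0,0,0,-0.9,0.45],[0.05,0.2,0,0,0,-0.9,0.45]],
  ],
)

```text
time: 23.25
position: [0.454, -0.0828, 0.1448]
orientation: [[-0.001, 0.14, 0.99], [-0.002, 0.99, -0.14], [-1.0, -0.002, -0.001]]
force: [-4.8, -10.2, 2.9]
gripper_width: 0.0241
```

Emit:
arm_command(
  series=[
    [[0.05,0.2,0,0,0,-0.9,0.45],[0.05,0.2,0,0,0,-0.9,0.45]],
  ],
)

```text
time: 23.42
position: [0.4542, -0.0809, 0.1448]
orientation: [[-0.002, 0.156, 0.988], [-0.002, 0.988, -0.156], [-1.0, -0.003, -0.001]]
force: [-5.8, -10.5, 3.7]
gripper_width: 0.0235
```

Emit:
arm_command(
  series=[
    [[0.05,0.2,0,0,0,-0.9,0.45],[0.05,0.2,0,0,0,-0.9,0.45]],
  ],
)

```text
time: 23.58
position: [0.4548, -0.0784, 0.1447]
orientation: [[-0.002, 0.171, 0.985], [-0.002, 0.985, -0.171], [-1.0, -0.002, -0.001]]
force: [-4.2, -4.0, 1.5]
gripper_width: 0.0242
```

```bash
python3 -c "
from st import *
plan(.05,3)"
```

```text
t 23.5833 pos [ 0.4548 -0.0784  0.1447] r 0.1401 joint 0.098 Fcw 4.44 Frad 3.77 w 0.0242 yaw 80.1 q7 1.45
[0.04 0.22] rot -0.9 joint 0.082
[0.07 0.44] rot -1.8 joint 0.066
[0.1  0.67] rot -2.8 joint 0.05
```

The ratchet skipped again at about 11.2 N. The next tooth should catch near -0.15, so I'll continue clockwise, gently.

Emit:
arm_command(
  series=[
    [[0.1,0.6,0,0,0,-2.6,0.45],[0.2,1.2,0,0,0,-5.2,0.45],[0.4,1.8,0,0,0,-8,0.45],[0.4,1.8,0,0,0,-8,0.45]],
  ],
)

```text
time: 23.92
position: [0.46, -0.0574, 0.1448]
orientation: [[0.001, 0.305, 0.952], [0.001, 0.952, -0.305], [-1.0, 0.001, 0.0]]
force: [-1.1, -1.5, 0.1]
gripper_width: 0.0239
```

Emit:
arm_command(
  series=[
    [[0.15,0.5,0,0,0,-2.2,0.45],[0.3,1,0,0,0,-4.4,0.45],[0.3,1,0,0,0,-4.4,0.45]],
  ],
)

```text
time: 24.17
position: [0.4626, -0.0491, 0.1447]
orientation: [[-0.0, 0.377, 0.926], [-0.001, 0.926, -0.377], [-1.0, -0.001, 0.0]]
force: [-3.1, -5.2, 2.9]
gripper_width: 0.0238
```

```bash
python3 -c "
from st import *
plan(-.25,4)"
```

```text
t 24.1667 pos [ 0.4626 -0.0491  0.1447] r 0.1389 joint -0.119 Fcw 5.96 Frad 1.24 w 0.0238 yaw 67.9 q7 1.19
[0.05 0.47] rot -1.9 joint -0.152
[0.22 0.89] rot -3.7 joint -0.185
[0.4  1.31] rot -5.6 joint -0.217
[0.59 1.72] rot -7.5 joint -0.25
```

Emit:
arm_command(
  series=[
    [[0.1,0.25,0,0,0,-1,0.45],[0.15,0.5,0,0,0,-2,0.45],[0.2,0.75,0,0,0,-3,0.45],[0.3,1,0,0,0,-4,0.45],[0.3,1,0,0,0,-4,0.45]],
  ],
)

```text
time: 24.58
position: [0.4657, -0.0407, 0.1448]
orientation: [[0.0, 0.44, 0.898], [-0.003, 0.898, -0.44], [-1.0, -0.002, 0.001]]
force: [-1.9, -10.0, 2.2]
gripper_width: 0.0242
```

Emit:
arm_command(
  series=[
    [[0.1,0.2,0,0,0,-1,0.45],[0.15,0.4,0,0,0,-2,0.45],[0.25,0.6,0,0,0,-3,0.45],[0.25,0.6,0,0,0,-3,0.45]],
  ],
)

```text
time: 24.92
position: [0.4683, -0.0351, 0.1448]
orientation: [[0.0, 0.487, 0.873], [-0.003, 0.873, -0.487], [-1.0, -0.002, 0.002]]
force: [-1.9, -9.4, 2.0]
gripper_width: 0.0239
```

```bash
python3 -c "
from st import *
plan(-.35,4)"
```

```text
t 24.9167 pos [ 0.4683 -0.0351  0.1448] r 0.1389 joint -0.228 Fcw 9.30 Frad -2.28 w 0.0239 yaw 60.9 q7 1.05
[0.08 0.43] rot -1.7 joint -0.259
[0.28 0.81] rot -3.5 joint -0.289
[0.49 1.18] rot -5.2 joint -0.32
[0.71 1.54] rot -7.0 joint -0.35
```

Emit:
arm_command(
  series=[
    [[0.05,0.1,0,0,0,-0.4,0.45],[0.1,0.2,0,0,0,-0.8,0.45],[0.15,0.3,0,0,0,-1.2,0.45]],
  ],
)

```text
time: 25.17
position: [0.4696, -0.0324, 0.1448]
orientation: [[0.0, 0.505, 0.863], [-0.003, 0.863, -0.505], [-1.0, -0.002, 0.002]]
force: [0.8, -5.6, 1.4]
gripper_width: 0.024
```

Emit:
arm_command(
  series=[
    [[0.05,0.1,0,0,0,-0.4,0.45],[0.1,0.2,0,0,0,-0.8,0.45],[0.15,0.3,0,0,0,-1.2,0.45]],
  ],
)

```text
time: 25.42
position: [0.4716, -0.027, 0.1448]
orientation: [[0.001, 0.522, 0.853], [-0.0, 0.853, -0.522], [-1.0, 0.001, 0.001]]
force: [0.6, -2.8, 0.3]
gripper_width: 0.024
```

Emit:
arm_command(
  series=[
    [[0.05,0.1,0,0,0,-0.4,0.45],[0.1,0.2,0,0,0,-0.8,0.45],[0.15,0.3,0,0,0,-1.2,0.45]],
  ],
)

```text
time: 25.67
position: [0.4727, -0.0225, 0.1443]
orientation: [[-0.0, 0.54, 0.842], [0.001, 0.842, -0.54], [-1.0, 0.001, -0.0]]
force: [-0.6, 0.7, 1.0]
gripper_width: 0.0241
```

```bash
python3 -c "
from st import *
plan(-.35,4)"
```

```text
t 25.6667 pos [ 0.4727 -0.0225  0.1443] r 0.1408 joint -0.322 Fcw -0.31 Frad 0.87 w 0.0241 yaw 57.3 q7 0.98
[0.12 0.04] rot -0.4 joint -0.329
[0.17 0.12] rot -0.8 joint -0.336
[0.22 0.21] rot -1.2 joint -0.343
[0.27 0.29] rot -1.6 joint -0.35
```

The ratchet skipped again, and this time the force fell off gradually. I'll look at the lever closely once more.

Emit:
arm_command(
  series=[
    [[-0.1,-0.2,0,0,0,0,0],[-0.1,-0.2,0,0,0,0,0],[-0.1,-0.2,3,0,0,0,0],[-0.1,-0.2,7,0,0,0,0],[-0.1,-0.2,10,0,0,0,0]],
  ],
)

```text
time: 26.08
position: [0.4715, -0.0257, 0.2464]
orientation: [[0.0, 0.541, 0.841], [-0.0, 0.841, -0.541], [-1.0, -0.0, 0.0]]
force: [0.8, 0.3, 0.9]
gripper_width: 0.0419
```

Emit:
arm_command(
  series=[
    [[4,-2,0,0,0,4,0],[8,-4,0,0,0,8,0],[12,-6,0,0,0,12,0],[14.5,-7,0,0,0,16,0],[14.5,-7,0,0,0,18,0]],
  ],
)

```text
time: 26.5
position: [0.6194, -0.0955, 0.2427]
orientation: [[-0.001, 0.246, 0.969], [-0.001, 0.969, -0.246], [-1.0, -0.001, -0.0]]
force: [-0.5, 1.0, 0.1]
gripper_width: 0.0437
```

Emit:
arm_command(
  series=[
    [[0,0,0,0,0,0,0],[0,0,0,0,0,0,0],[0,0,0,0,0,0,0]],
  ],
)

```text
time: 26.75
position: [0.616, -0.0954, 0.244]
orientation: [[-0.001, 0.255, 0.967], [-0.0, 0.967, -0.255], [-1.0, -0.0, -0.001]]
force: [-0.2, 0.4, -0.6]
gripper_width: 0.0435
```

```bash
python3 - <<'E'
from h import *
import pickle
c=cams.calibration("wrist");pickle.dump(c,open("c8.pkl","wb"))
print(ctrl.observe()["position"])
ims=[cams.capture("wrist").astype(float) for _ in range(4)]
im=np.mean(ims,0).astype(np.uint8)
x,y=200,75;u=proj("wrist",[.575,-.085,.175],c)[0];x=int(u[0]-50);y=int(u[1]-40);print(x,y)
a=cv2.resize(im[y:y+75,x:x+100,::-1],(800,600),interpolation=cv2.INTER_CUBIC)
cv2.imwrite("pics/w8.png",a)
E
```

```text
[ 0.61599802 -0.09541345  0.24402966]
203 108
```

View pics/w8.png

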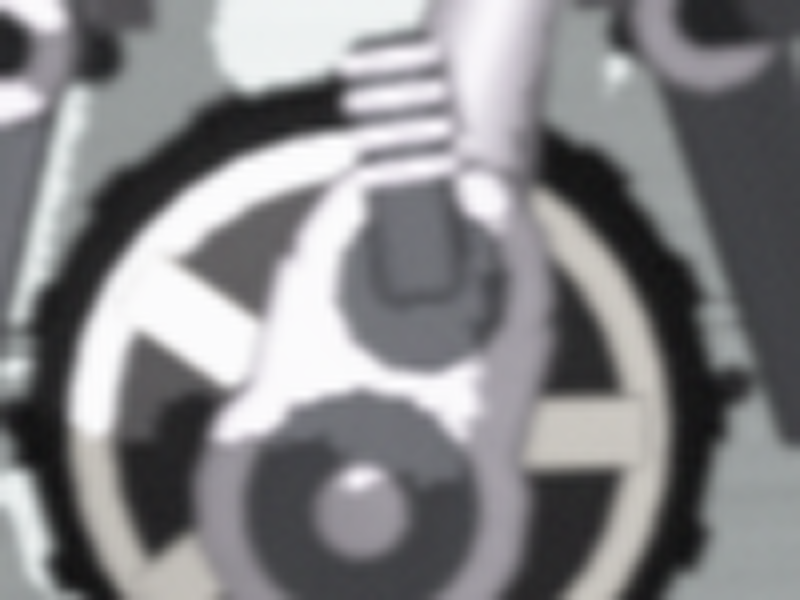

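The pivot disc centre is at (425,290), the head disc at (362,508), and the lever's ridge centres run from (393,55) to (410,165). The tab body's lower end is at about (418,295).

```bash
python3 - <<'E'
from h import *
import pickle
c=pickle.load(open("c8.pkl","rb"))
P=lambda a,z:ray("wrist",np.array(a)/8+[203,108],z,c)[:2]
an=lambda a,b:round(np.arctan2(*(b-a)[::-1])%(2*np.pi)-np.pi+.21,3)
h=P((362,508),.174);p=P((425,290),.174);print("handle via pivot",h,an(h,p),np.linalg.norm(p-h))
print("shank",an(h,P((500,130),.161)),P((500,130),.161))
for z in(.182,.184):
  r1=P((410,165),z);r2=P((393,55),z);print("lever",an(r1,r2),"pivot->tip",an(p,r2),np.linalg.norm(r2-p),"side edge",an(P((375,270),z-.004),P((370,190),z-.004)),an(P((462,260),z-.004),P((455,190),z-.004)))
E
```

```text
handle via pivot [ 0.59213815 -0.09418054] -0.33 0.023308320188994987
shank -0.411 [ 0.55907994 -0.07050788]
lever 0.108 pivot->tip 0.089 0.02322536843699598 side edge 0.012 0.058
lever 0.108 pivot->tip 0.089 0.023197663258451975 side edge 0.012 0.058
```

The lever measures about +0.4 from the handle, so it is on its stop and isn't the cause. Next I'll try gripping the bar firmly, further out, instead of pushing it with a loose cage.

Emit:
arm_command(
  series=[
    [[-3.5,1.8,0,0,0,-4.5,0],[-7,3.6,0,0,0,-9,0],[-10.5,5.4,0,0,0,-13.5,0],[-14,7.2,0,0,0,-18,0],[-15.7,7.9,0,0,0,-18.5,0]],
  ],
)

```text
time: 27.37
position: [0.4724, -0.0214, 0.244]
orientation: [[-0.005, 0.537, 0.844], [0.003, 0.844, -0.537], [-1.0, -0.001, -0.006]]
force: [-0.5, 0.9, -0.3]
gripper_width: 0.0436
```

Emit:
arm_command(
  series=[
    [[0,0,0,0,0,0,0],[0,0,-3,0,0,0,0],[0,0,-6,0,0,0,0],[0,0,-9,0,0,0,0],[0,0,-10.1,0,0,0,0]],
  ],
)

```text
time: 27.78
position: [0.4714, -0.0217, 0.1406]
orientation: [[-0.008, 0.534, 0.846], [0.003, 0.846, -0.534], [-1.0, -0.001, -0.008]]
force: [-0.2, -0.3, -0.0]
gripper_width: 0.0432
```

Emit:
arm_command(
  series=[
    [[0,0,0,0,0,0,0.7],[0,0,0,0,0,0,0.7],[0,0,0,0,0,0,0.7],[0,0,0,0,0,0,0.7],[0,0,0,0,0,0,0.7]],
  ],
  newtons=30,
)

```text
time: 28.2
position: [0.4739, -0.0222, 0.1445]
orientation: [[-0.004, 0.535, 0.845], [0.003, 0.845, -0.535], [-1.0, 0.0, -0.005]]
force: [-0.2, -0.7, -0.1]
gripper_width: 0.0186
```

```bash
python3 -c "
from st import *
plan(.48,10,.155);s=ctrl.observe();print(s['force'],s['moment'])"
```

```text
t 28.2 pos [ 0.4739 -0.0222  0.1445] r 0.14 joint -0.329 Fcw 0.69 Frad -0.14 w 0.0186 yaw 57.7 q7 1.0
[-1.89 -0.33] rot 4.6 joint -0.248
[-2.4  -1.48] rot 9.3 joint -0.167
[-2.81 -2.66] rot 13.9 joint -0.086
[-3.13 -3.87] rot 18.5 joint -0.005
[-3.35 -5.11] rot 23.2 joint 0.075
[-3.47 -6.35] rot 27.8 joint 0.156
[-3.48 -7.61] rot 32.4 joint 0.237
[-3.4  -8.86] rot 37.1 joint 0.318
[ -3.21 -10.1 ] rot 41.7 joint 0.399
[ -2.93 -11.32] rot 46.4 joint 0.48
[-0.23273206 -0.67024292 -0.06188862] [-0.11411513  0.0500954  -0.03533378]
```

```bash
python3 -c "
from st import *
plan(.46,10,.14)"
```

```text
t 28.2 pos [ 0.4739 -0.0222  0.1445] r 0.14 joint -0.329 Fcw 0.69 Frad -0.14 w 0.0186 yaw 57.7 q7 1.0
[-0.53 -0.97] rot 4.5 joint -0.25
[-0.98 -1.98] rot 9.0 joint -0.171
[-1.35 -3.02] rot 13.6 joint -0.092
[-1.64 -4.08] rot 18.1 joint -0.013
[-1.84 -5.17] rot 22.6 joint 0.065
[-1.96 -6.27] rot 27.1 joint 0.144
[-1.99 -7.37] rot 31.6 joint 0.223
[-1.93 -8.47] rot 36.2 joint 0.302
[-1.78 -9.57] rot 40.7 joint 0.381
[ -1.55 -10.65] rot 45.2 joint 0.46
```

Emit:
arm_command(
  series=[
    [[-0.55,-1,0,0,0,4.5,0.7],[-1,-2,0,0,0,9,0.7],[-1.35,-3,0,0,0,13.6,0.7],[-1.65,-4.1,0,0,0,18.1,0.7],[-1.85,-5.15,0,0,0,22.6,0.7]],
  ],
)

```text
time: 28.62
position: [0.4554, -0.0737, 0.1444]
orientation: [[-0.004, 0.165, 0.986], [0.002, 0.986, -0.165], [-1.0, 0.001, -0.004]]
force: [1.6, 2.2, 1.2]
gripper_width: 0.0168
```

Emit:
arm_command(
  series=[
    [[-0.1,-1.1,0,0,0,4.5,0.7],[-0.15,-2.2,0,0,0,9,0.7],[-0.1,-3.3,0,0,0,13.6,0.7],[0.05,-4.4,0,0,0,18.1,0.7],[0.3,-5.5,0,0,0,22.6,0.7]],
  ],
)

```text
time: 29.03
position: [0.4586, -0.1282, 0.1443]
orientation: [[-0.003, -0.228, 0.974], [0.001, 0.974, 0.228], [-1.0, 0.002, -0.003]]
force: [-3.8, 2.3, 8.2]
gripper_width: 0.0173
```

Emit:
arm_command(
  series=[
    [[0,0,0,0,0,0,0.7],[0,0,0,0,0,0,0.7]],
  ],
)

```text
time: 29.2
position: [0.4587, -0.1289, 0.1443]
orientation: [[-0.004, -0.218, 0.976], [-0.003, 0.976, 0.218], [-1.0, -0.002, -0.005]]
force: [-0.2, 2.4, 7.5]
gripper_width: 0.0172
```

```bash
python3 -c "
from st import *
plan(.22,5,.14);s=ctrl.observe();print(s['force'],s['moment'])"
```

```text
t 29.2 pos [ 0.4587 -0.1289  0.1443] r 0.1398 joint 0.462 Fcw -2.36 Frad -0.40 w 0.0172 yaw 102.6 q7 2.03
[-0.18  0.65] rot -2.8 joint 0.414
[-0.3   1.32] rot -5.6 joint 0.365
[-0.39  1.99] rot -8.3 joint 0.317
[-0.44  2.67] rot -11.1 joint 0.268
[-0.47  3.35] rot -13.9 joint 0.22
[-0.20050169  2.38838473  7.47930988] [0.67197927 0.02627793 0.40174353]
```

```bash
cat >> st.py <<'E'
def tq():
    s=ctrl.observe();r=np.array(s["position"])[:2]-H;f=np.array(s["force"]);m=np.array(s["moment"])
    t=r[0]*f[1]-r[1]*f[0];print("T from force %.3f  Mz %.3f"%(t,m[2]))
E
```

Emit:
arm_command(
  series=[
    [[-0.2,0.65,0,0,0,-2.8,0.7],[-0.3,1.3,0,0,0,-5.6,0.7],[-0.4,2,0,0,0,-8.3,0.7],[-0.45,2.65,0,0,0,-11.1,0.7],[-0.45,2.65,0,0,0,-11.1,0.7]],
  ],
)

```text
time: 29.62
position: [0.4542, -0.102, 0.1444]
orientation: [[-0.003, -0.025, 1.0], [-0.002, 1.0, 0.025], [-1.0, -0.002, -0.003]]
force: [3.4, -5.9, 3.5]
gripper_width: 0.0171
```

```bash
python3 -c "
from st import *
plan(.05,6,.14);tq()"
```

```text
t 29.6167 pos [ 0.4542 -0.102   0.1444] r 0.14 joint 0.267 Fcw 6.09 Frad -3.07 w 0.0171 yaw 91.5 q7 1.67
[-0.02  0.51] rot -2.1 joint 0.231
[-0.02  1.01] rot -4.1 joint 0.195
[-0.01  1.52] rot -6.2 joint 0.158
[0.03 2.02] rot -8.3 joint 0.122
[0.08 2.53] rot -10.4 joint 0.086
[0.15 3.03] rot -12.4 joint 0.05
T from force 0.853  Mz 0.393
```

Emit:
arm_command(
  series=[
    [[0,0.4,0,0,0,-1.7,0.7],[0,0.8,0,0,0,-3.4,0.7],[0,1.2,0,0,0,-5,0.7],[0,1.5,0,0,0,-6.2,0.7],[0,1.5,0,0,0,-6.2,0.7]],
  ],
)

```text
time: 30.03
position: [0.4541, -0.0883, 0.1444]
orientation: [[-0.004, 0.081, 0.997], [-0.003, 0.997, -0.081], [-1.0, -0.003, -0.004]]
force: [0.6, -6.9, 5.4]
gripper_width: 0.0173
```

```bash
python3 -c "
from st import *
plan(.0,5,.14);tq()"
```

```text
t 30.0333 pos [ 0.4541 -0.0883  0.1444] r 0.14 joint 0.169 Fcw 6.90 Frad -0.83 w 0.0173 yaw 85.3 q7 1.53
[0.03 0.47] rot -1.9 joint 0.135
[0.08 0.94] rot -3.9 joint 0.102
[0.13 1.42] rot -5.8 joint 0.068
[0.21 1.88] rot -7.8 joint 0.034
[0.3  2.35] rot -9.7 joint 0.0
T from force 0.966  Mz 0.554
```

Emit:
arm_command(
  series=[
    [[0,0.2,0,0,0,-0.8,0.7],[0.05,0.4,0,0,0,-1.6,0.7],[0.05,0.5,0,0,0,-2,0.7],[0.05,0.5,0,0,0,-2,0.7]],
  ],
)

```text
time: 30.37
position: [0.4543, -0.0838, 0.1443]
orientation: [[-0.005, 0.116, 0.993], [-0.003, 0.993, -0.116], [-1.0, -0.003, -0.004]]
force: [-0.2, -7.3, 7.3]
gripper_width: 0.0174
```

```bash
python3 -c "
from st import *
plan(.0,5,.14);tq()"
```

```text
t 30.3667 pos [ 0.4543 -0.0838  0.1443] r 0.1401 joint 0.137 Fcw 7.33 Frad -0.29 w 0.0174 yaw 83.4 q7 1.48
[0.04 0.38] rot -1.6 joint 0.11
[0.08 0.76] rot -3.1 joint 0.082
[0.14 1.15] rot -4.7 joint 0.055
[0.2  1.52] rot -6.3 joint 0.027
[0.28 1.9 ] rot -7.9 joint 0.0
T from force 1.027  Mz 0.482
```

Emit:
arm_command(
  series=[
    [[0,0.2,0,0,0,-0.8,0.7],[0.05,0.4,0,0,0,-1.6,0.7],[0.05,0.4,0,0,0,-1.6,0.7]],
  ],
)

```text
time: 30.62
position: [0.4548, -0.0793, 0.1443]
orientation: [[-0.005, 0.143, 0.99], [-0.002, 0.99, -0.143], [-1.0, -0.002, -0.005]]
force: [-0.5, -0.9, 6.0]
gripper_width: 0.0169
```

```bash
python3 -c "
from st import *
plan(.0,4,.14);tq()"
```

```text
t 30.6167 pos [ 0.4548 -0.0793  0.1443] r 0.14 joint 0.105 Fcw 0.92 Frad 0.38 w 0.0169 yaw 81.8 q7 1.45
[0.04 0.36] rot -1.5 joint 0.078
[0.1  0.73] rot -3.0 joint 0.052
[0.16 1.09] rot -4.5 joint 0.026
[0.23 1.45] rot -6.0 joint 0.0
T from force 0.129  Mz 0.478
```

The ratchet always gives way at the same load, and the torque sags during my stop-and-go holds (1.52 to 1.51 N m while advancing). The pawl may be creeping under sustained load. I'll go back to the loose cage and make one brisk, continuous pull.

Emit:
arm_command(
  series=[
    [[0,0,0,0,0,0,0.45],[0,0,0,0,0,0,0.45],[0,0,0,0,0,0,0.45]],
  ],
  newtons=40,
)

```text
time: 30.87
position: [0.4543, -0.0783, 0.1437]
orientation: [[-0.006, 0.141, 0.99], [-0.0, 0.99, -0.141], [-1.0, -0.001, -0.005]]
force: [1.4, -1.7, 0.5]
gripper_width: 0.0234
```

```bash
python3 -c "
from st import *
plan(.48,5,.14);tq()"
```

```text
t 30.8667 pos [ 0.4543 -0.0783  0.1437] r 0.1406 joint 0.098 Fcw 1.50 Frad -1.59 w 0.0234 yaw 81.9 q7 1.45
[-0.02 -1.07] rot 4.4 joint 0.175
[-0.02 -2.14] rot 8.7 joint 0.251
[ 0.07 -3.2 ] rot 13.1 joint 0.327
[ 0.23 -4.26] rot 17.5 joint 0.404
[ 0.48 -5.3 ] rot 21.9 joint 0.48
T from force 0.210  Mz 0.014
```

Emit:
arm_command(
  series=[
    [[0,-1.1,0,0,0,4.4,0.45],[0,-2.15,0,0,0,8.7,0.45],[0.05,-3.2,0,0,0,13.1,0.45],[0.2,-4.25,0,0,0,17.5,0.45],[0.5,-5.3,0,0,0,21.9,0.45]],
  ],
)

```text
time: 31.28
position: [0.4585, -0.1305, 0.1432]
orientation: [[-0.006, -0.243, 0.97], [0.0, 0.97, 0.243], [-1.0, 0.002, -0.006]]
force: [-3.1, 2.5, 0.6]
gripper_width: 0.0239
```

Emit:
arm_command(
  series=[
    [[0,0,0,0,0,0,0.45],[0,0,0,0,0,0,0.45]],
  ],
)

```text
time: 31.45
position: [0.4588, -0.1314, 0.1433]
orientation: [[-0.007, -0.234, 0.972], [-0.004, 0.972, 0.234], [-1.0, -0.002, -0.007]]
force: [-0.5, -0.3, 0.5]
gripper_width: 0.024
```

```bash
python3 -c "
from st import *
plan(0,10,.14);tq()"
```

```text
t 31.45 pos [ 0.4588 -0.1314  0.1433] r 0.1403 joint 0.48 Fcw 0.20 Frad 0.59 w 0.024 yaw 103.5 q7 2.07
[-0.14  0.66] rot -2.7 joint 0.432
[-0.27  1.32] rot -5.5 joint 0.384
[-0.37  1.98] rot -8.2 joint 0.336
[-0.44  2.65] rot -11.0 joint 0.288
[-0.47  3.32] rot -13.7 joint 0.24
[-0.48  3.99] rot -16.5 joint 0.192
[-0.45  4.66] rot -19.2 joint 0.144
[-0.39  5.33] rot -22.0 joint 0.096
[-0.3  6. ] rot -24.7 joint 0.048
[-0.17  6.66] rot -27.5 joint 0.0
T from force 0.028  Mz -0.040
```

Emit:
arm_command(
  series=[
    [[-0.15,0.65,0,0,0,-2.7,0.45],[-0.25,1.3,0,0,0,-5.5,0.45],[-0.35,2,0,0,0,-8.2,0.45],[-0.45,2.65,0,0,0,-11,0.45],[-0.45,3.3,0,0,0,-13.7,0.45]],
  ],
)

```text
time: 31.87
position: [0.4541, -0.0992, 0.1434]
orientation: [[-0.006, 0.005, 1.0], [-0.003, 1.0, -0.005], [-1.0, -0.003, -0.006]]
force: [-1.2, -9.6, -1.9]
gripper_width: 0.0241
```

Emit:
arm_command(
  series=[
    [[0,0.65,0,0,0,-2.8,0.45],[0,1.35,0,0,0,-5.5,0.45],[0.1,2,0,0,0,-8.3,0.45]],
  ],
)

```text
time: 32.12
position: [0.4547, -0.08, 0.1433]
orientation: [[-0.007, 0.15, 0.989], [-0.003, 0.989, -0.15], [-1.0, -0.004, -0.006]]
force: [-2.4, -11.9, 0.6]
gripper_width: 0.0242
```

Emit:
arm_command(
  series=[
    [[0.1,0.65,0,0,0,-2.8,0.45]],
  ],
)

```text
time: 32.2
position: [0.4556, -0.0734, 0.1433]
orientation: [[-0.007, 0.198, 0.98], [-0.002, 0.98, -0.198], [-1.0, -0.004, -0.007]]
force: [-2.1, -3.5, 0.3]
gripper_width: 0.024
```

```bash
python3 -c "
from st import *
plan(0,2,.14);tq()"
```

```text
t 32.2 pos [ 0.4556 -0.0734  0.1433] r 0.1399 joint 0.062 Fcw 3.74 Frad 1.52 w 0.024 yaw 78.6 q7 1.39
[0.06 0.43] rot -1.8 joint 0.031
[0.15 0.85] rot -3.5 joint 0.0
T from force 0.523  Mz 0.002
```

This pull peaked at 12.1 N and then skipped at the same handle angle. The load limit seemed a little higher when I pushed the handle towards the head. I'll test that with a firm grip and a slight inward push.

```bash
python3 -c "
from st import *
plan(.46,5,.14)"
```

```text
t 32.2 pos [ 0.4556 -0.0734  0.1433] r 0.1399 joint 0.062 Fcw 3.74 Frad 1.52 w 0.024 yaw 78.6 q7 1.39
[-0.13 -1.11] rot 4.6 joint 0.142
[-0.16 -2.22] rot 9.1 joint 0.221
[-0.1  -3.33] rot 13.7 joint 0.301
[ 0.04 -4.44] rot 18.2 joint 0.38
[ 0.27 -5.53] rot 22.8 joint 0.46
```

Emit:
arm_command(
  series=[
    [[-0.05,-1.1,0,0,0,4.6,0.45],[-0.05,-2.25,0,0,0,9.1,0.45],[0,-3.4,0,0,0,13.7,0.45],[0.1,-4.5,0,0,0,18.3,0.45],[0.35,-5.6,0,0,0,23,0.45]],
  ],
)

```text
time: 32.62
position: [0.4598, -0.1268, 0.1434]
orientation: [[-0.006, -0.209, 0.978], [0.0, 0.978, 0.209], [-1.0, 0.001, -0.006]]
force: [-3.0, 2.0, 1.1]
gripper_width: 0.0239
```

Emit:
arm_command(
  series=[
    [[0,0,0,0,0,0,0.7],[0,0,0,0,0,0,0.7],[0,0,0,0,0,0,0.7]],
  ],
  newtons=60,
)

```text
time: 32.87
position: [0.4598, -0.1267, 0.1434]
orientation: [[-0.007, -0.204, 0.979], [-0.002, 0.979, 0.204], [-1.0, -0.001, -0.007]]
force: [-2.7, 2.3, 4.6]
gripper_width: 0.0167
```

```bash
python3 -c "
from st import *
plan(.04,8,.137);tq()"
```

```text
t 32.8667 pos [ 0.4598 -0.1267  0.1434] r 0.1382 joint 0.449 Fcw -2.87 Frad 2.13 w 0.0167 yaw 101.8 q7 2.02
[-0.03  0.71] rot -2.9 joint 0.398
[-0.15  1.4 ] rot -5.9 joint 0.346
[-0.23  2.1 ] rot -8.8 joint 0.295
[-0.27  2.8 ] rot -11.7 joint 0.244
[-0.27  3.5 ] rot -14.6 joint 0.193
[-0.24  4.19] rot -17.6 joint 0.142
[-0.18  4.89] rot -20.5 joint 0.091
[-0.08  5.58] rot -23.4 joint 0.04
T from force -0.396  Mz 0.164
```

Emit:
arm_command(
  series=[
    [[0.1,0.7,0,0,0,-2.9,0.7],[0.1,1.4,0,0,0,-5.9,0.7],[0.1,2.1,0,0,0,-8.8,0.7],[0.1,2.8,0,0,0,-11.7,0.7],[0.15,3.5,0,0,0,-14.6,0.7]],
  ],
)

```text
time: 33.28
position: [0.4556, -0.0945, 0.143]
orientation: [[-0.02, 0.053, 0.998], [-0.002, 0.999, -0.053], [-1.0, -0.003, -0.02]]
force: [-38.2, -6.9, 40.7]
gripper_width: 0.0169
```

Emit:
arm_command(
  series=[
    [[0.05,0.65,0,0,0,-2.9,0.7],[0.1,1,0,0,0,-4.4,0.7]],
  ],
)

```text
time: 33.45
position: [0.4561, -0.0829, 0.1429]
orientation: [[-0.022, 0.128, 0.991], [0.0, 0.992, -0.128], [-1.0, -0.002, -0.021]]
force: [-40.5, -0.2, 45.5]
gripper_width: 0.0168
```

Emit:
arm_command(
  series=[
    [[0.05,0.35,0,0,0,-1.5,0.7]],
  ],
)

```text
time: 33.53
position: [0.4565, -0.0785, 0.1429]
orientation: [[-0.022, 0.153, 0.988], [0.002, 0.988, -0.153], [-1.0, -0.002, -0.022]]
force: [-40.0, 4.5, 44.7]
gripper_width: 0.0163
```

```bash
python3 -c "
from st import *
plan(.0,4,.137);tq()"
```

```text
t 33.5333 pos [ 0.4565 -0.0785  0.1429] r 0.1384 joint 0.098 Fcw -0.01 Frad 40.29 w 0.0163 yaw 81.2 q7 1.5
[0.18 0.32] rot -1.4 joint 0.073
[0.23 0.65] rot -2.8 joint 0.049
[0.28 0.98] rot -4.2 joint 0.024
[0.35 1.31] rot -5.6 joint 0.0
T from force -0.002  Mz 0.231
```

An inward push doesn't help, and it loaded the wrist to 40 N, so I'll relax that now and go back to the cage.

Emit:
arm_command(
  series=[
    [[-0.5,0,0,0,0,0,0.45],[-0.5,0,0,0,0,0,0.45],[-0.5,0,0,0,0,0,0.45],[-0.5,0,0,0,0,0,0.45]],
  ],
  newtons=40,
)

```text
time: 33.87
position: [0.4586, -0.0787, 0.1437]
orientation: [[-0.005, 0.148, 0.989], [0.0, 0.989, -0.148], [-1.0, -0.0, -0.005]]
force: [0.6, -0.0, 0.3]
gripper_width: 0.0236
```

```bash
python3 -c "
from st import *
plan(.5,5,.14);tq();print(ctrl.observe()['force'])"
```

```text
t 33.8667 pos [ 0.4586 -0.0787  0.1437] r 0.1363 joint 0.097 Fcw -0.04 Frad -0.60 w 0.0236 yaw 81.5 q7 1.47
[-0.45 -1.08] rot 4.6 joint 0.178
[-0.44 -2.21] rot 9.2 joint 0.258
[-0.34 -3.33] rot 13.8 joint 0.339
[-0.15 -4.44] rot 18.4 joint 0.419
[ 0.13 -5.53] rot 23.1 joint 0.5
T from force -0.006  Mz 0.025
[ 0.60510511 -0.02473291  0.25571878]
```

Emit:
arm_command(
  series=[
    [[-0.45,-1.1,0,0,0,4.6,0.45],[-0.45,-2.2,0,0,0,9.2,0.45],[-0.35,-3.3,0,0,0,13.8,0.45],[-0.15,-4.4,0,0,0,18.4,0.45],[0.15,-5.5,0,0,0,23,0.45]],
  ],
)

```text
time: 34.28
position: [0.4601, -0.134, 0.1437]
orientation: [[-0.004, -0.255, 0.967], [-0.001, 0.967, 0.255], [-1.0, 0.0, -0.004]]
force: [-1.9, 3.7, 3.1]
gripper_width: 0.0241
```

Emit:
arm_command(
  series=[
    [[0,0,0,0,0,0,0.45],[-0.2,0.9,0,0,0,-4.5,0.45],[-0.4,1.9,0,0,0,-10,0.45],[-0.45,2.4,0,0,0,-14,0.45],[-0.45,2.4,0,0,0,-16,0.45]],
  ],
)

```text
time: 34.7
position: [0.4554, -0.11, 0.1436]
orientation: [[-0.005, 0.034, 0.999], [-0.002, 0.999, -0.034], [-1.0, -0.003, -0.005]]
force: [0.7, -6.5, -1.4]
gripper_width: 0.0242
```

```bash
python3 -c "
from st import *
plan(.02,1,.14);plan(0,1,.14);tq()"
```

```text
t 34.7 pos [ 0.4554 -0.11    0.1436] r 0.1395 joint 0.325 Fcw 6.55 Frad 0.02 w 0.0242 yaw 88.0 q7 1.66
[0.11 4.25] rot -17.5 joint 0.02
t 34.7 pos [ 0.4554 -0.11    0.1436] r 0.1395 joint 0.325 Fcw 6.55 Frad 0.02 w 0.0242 yaw 88.0 q7 1.66
[0.17 4.52] rot -18.6 joint 0.0
T from force 0.914  Mz 0.073
```

Emit:
arm_command(
  series=[
    [[0.05,4.1,0,0,0,-7,0.45]],
  ],
)

```text
time: 34.78
position: [0.4549, -0.0858, 0.1433]
orientation: [[-0.008, 0.127, 0.992], [-0.005, 0.992, -0.127], [-1.0, -0.006, -0.007]]
force: [-5.1, -12.5, 3.2]
gripper_width: 0.0241
```

Emit:
arm_command(
  series=[
    [[0.05,0.3,0,0,0,-4,0.45]],
  ],
)

```text
time: 34.87
position: [0.456, -0.0745, 0.1432]
orientation: [[-0.007, 0.194, 0.981], [-0.001, 0.981, -0.194], [-1.0, -0.002, -0.007]]
force: [-0.8, -1.6, 2.3]
gripper_width: 0.0239
```

```bash
python3 -c "
from st import *
plan(0,1,.14);tq()"
```

```text
t 34.8667 pos [ 0.456  -0.0745  0.1432] r 0.1394 joint 0.07 Fcw 1.67 Frad 0.61 w 0.0239 yaw 78.8 q7 1.4
[0.11 0.97] rot -4.0 joint 0.0
T from force 0.232  Mz 0.014
```

The skip repeats at the same nut position however I pull, and I have few turns left. I'll make one last measured stroke, stop just short of the skip point, and finish there.

Emit:
arm_command(
  series=[
    [[-0.15,-1.2,0,0,0,5.5,0.45],[-0.15,-2.4,0,0,0,11,0.45],[-0.1,-3.5,0,0,0,16.5,0.45],[0.05,-4.6,0,0,0,21,0.45],[0.35,-5.8,0,0,0,26,0.45]],
  ],
)

```text
time: 35.28
position: [0.4599, -0.134, 0.1434]
orientation: [[-0.005, -0.264, 0.964], [-0.001, 0.964, 0.264], [-1.0, 0.0, -0.006]]
force: [-2.0, 3.7, 1.7]
gripper_width: 0.0237
```

Emit:
arm_command(
  series=[
    [[0,0,0,0,0,0,0.45],[-0.2,0.8,0,0,0,-3.3,0.45],[-0.3,1.5,0,0,0,-6.3,0.45],[-0.4,2.3,0,0,0,-9.5,0.45],[-0.45,3,0,0,0,-12.5,0.45]],
  ],
)

```text
time: 35.7
position: [0.4546, -0.1054, 0.1431]
orientation: [[-0.007, -0.037, 0.999], [-0.004, 0.999, 0.037], [-1.0, -0.004, -0.007]]
force: [-2.4, -9.1, -1.4]
gripper_width: 0.0241
```

Emit:
arm_command(
  series=[
    [[0,0.4,0,0,0,-1.6,0.45],[0,0.8,0,0,0,-3.3,0.45],[0,1.2,0,0,0,-5,0.45]],
  ],
)

```text
time: 35.95
position: [0.4542, -0.0947, 0.1431]
orientation: [[-0.008, 0.05, 0.999], [-0.004, 0.999, -0.05], [-1.0, -0.005, -0.008]]
force: [-4.7, -10.4, 2.0]
gripper_width: 0.0237
```

```bash
python3 -c "
from st import *
plan(.13,2,.14);tq()"
```

```text
t 35.95 pos [ 0.4542 -0.0947  0.1431] r 0.1398 joint 0.215 Fcw 10.34 Frad 4.75 w 0.0237 yaw 87.2 q7 1.59
[-0.01  0.59] rot -2.4 joint 0.172
[0.02 1.19] rot -4.9 joint 0.13
T from force 1.445  Mz 0.034
```

Emit:
arm_command(
  series=[
    [[0,0.3,0,0,0,-1.2,0.45],[0,0.6,0,0,0,-2.4,0.45],[0,0.8,0,0,0,-3.2,0.45]],
  ],
)

```text
time: 36.2
position: [0.4543, -0.0868, 0.1431]
orientation: [[-0.008, 0.105, 0.994], [-0.004, 0.994, -0.105], [-1.0, -0.005, -0.008]]
force: [-3.8, -11.0, 1.9]
gripper_width: 0.0241
```

Emit:
arm_command(
  series=[
    [[0,0.15,0,0,0,-0.6,0.45]],
  ],
)

```text
time: 36.28
position: [0.4544, -0.0855, 0.1431]
orientation: [[-0.008, 0.115, 0.993], [-0.004, 0.993, -0.115], [-1.0, -0.005, -0.007]]
force: [-3.8, -10.8, 0.4]
gripper_width: 0.0247
```

```bash
python3 -c "
from st import *
plan(.13,1,.14);tq()"
```

```text
t 36.2833 pos [ 0.4544 -0.0855  0.1431] r 0.1399 joint 0.149 Fcw 11.01 Frad 3.10 w 0.0247 yaw 83.4 q7 1.5
[0.01 0.27] rot -1.1 joint 0.13
T from force 1.541  Mz 0.118
```

Emit:
arm_command(
  series=[
    [[0,0.2,0,0,0,-0.8,0.45]],
  ],
)

```text
time: 36.37
position: [0.4544, -0.0837, 0.1431]
orientation: [[-0.008, 0.129, 0.992], [-0.004, 0.992, -0.129], [-1.0, -0.005, -0.007]]
force: [-1.6, -11.6, -0.2]
gripper_width: 0.024
```

Emit:
arm_command(
  series=[
    [[0,-0.4,0,0,0,0,0],[0,-0.6,0,0,0,0,-0.2],[0,-0.6,0,0,0,0,-0.2],[0,-0.6,0,0,0,0,-0.2],[0,-0.6,3,0,0,0,-0.2]],
  ],
)

```text
time: 36.78
position: [0.4526, -0.0865, 0.17]
orientation: [[-0.013, 0.122, 0.992], [-0.005, 0.992, -0.122], [-1.0, -0.007, -0.012]]
force: [0.0, 2.1, -1.3]
gripper_width: 0.0485
```

Emit:
arm_command(
  series=[
    [[0,0,4,0,0,0,-0.2],[0,0,8,0,0,0,-0.2],[4,0,9,0,0,0,-0.2],[8,0,9,0,0,0,-0.2],[12,0,9,0,0,0,-0.2]],
  ],
)

```text
time: 37.2
position: [0.5201, -0.0832, 0.264]
orientation: [[-0.014, 0.124, 0.992], [0.012, 0.992, -0.124], [-1.0, 0.011, -0.015]]
force: [-0.9, -0.5, 1.2]
gripper_width: 0.0523
```

Emit:
arm_command(
  series=[
    [[3,0,0,0,0,0,-0.2],[4.5,0,0,0,0,0,-0.2],[4.5,0,0,0,0,0,-0.2],[4.5,0,0,0,0,0,-0.2]],
  ],
)

```text
time: 37.53
position: [0.5632, -0.0857, 0.2613]
orientation: [[-0.021, 0.128, 0.992], [0.003, 0.992, -0.128], [-1.0, 0.0, -0.021]]
force: [-0.8, -0.8, -0.5]
gripper_width: 0.0525
```

```bash
python3 - <<'E'
from h import *
s=ctrl.observe();print(s["position"],s["force"])
im=cams.capture("wrist");cv2.imwrite("pics/w9.png",cv2.resize(im[40:265,106:406,::-1],(800,600),interpolation=cv2.INTER_CUBIC))
E
```

```text
[ 0.56320167 -0.08567449  0.26131061] [-0.75458093 -0.78304277 -0.49431957]
```

View pics/w9.png

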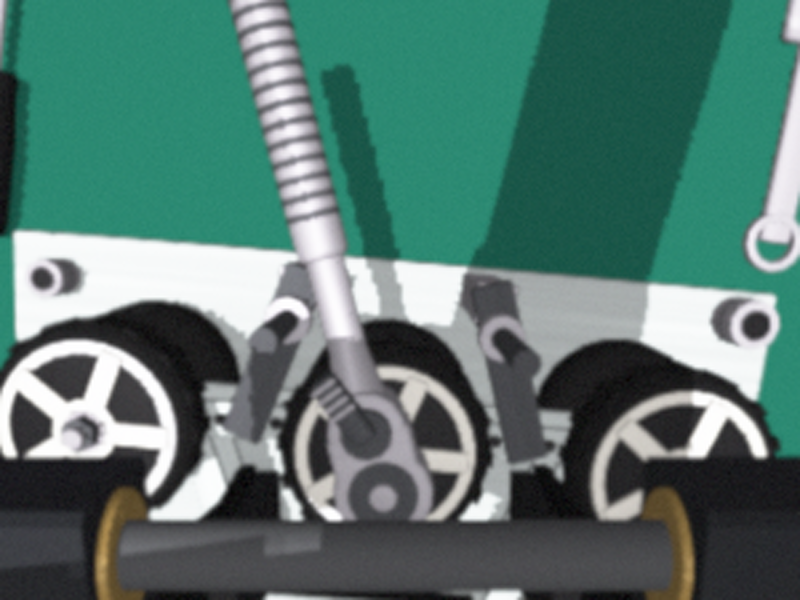

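The final stroke ended without a skip at about 11.7 N (1.64 N m at the handle). The wrench stands on the nut, the lever at (340,400) is on the tightening side, and the gripper is clear. Handing in.

```bash
python3 -c "
from workcell import ctrl
print(ctrl.job_done(), ctrl.observe()['time'])"
```

```text
the job is handed in; nothing more can be done
the job is handed in; nothing more can be done
```

I handed the job in, but the nut is probably a little under the 1.7 N m asked for. The last stroke reached about 1.64 N m at the handle, or roughly 1.55 N m at the nut after the handle's own friction.

- **Lever:** I flipped it to the tightening side first. Two close pictures put it about 0.40 rad from the handle, on its stop. A 14.6 N press with the handle near its counter-clockwise stop moved it only about 1 mm.
- **Skipping under load:** I worked the handle to and fro until the nut met its washer and the torque rose. Every time I pulled past about 10.5–12.7 N (some of these read while moving), the ratchet skipped a tooth, always near the same nut position. I never found out why. A slower pull, a faster pull, a firm grip, an inward push and re-pressing the lever made no difference.
- **Final stroke:** I stopped just short of the skip point, at about 11.7 N at mid grip. It did not skip, and I then let go. I never read a torque near 2 N m.
- **Overload during the inward-push test:** the wrist force briefly reached about 60 N (40 N along the handle and 45 N vertical). That is under the 120 N wrist limit, and only the finger pads should have been in contact.
- **Last picture:** the wrench stands on the nut with the lever on the tightening side and the gripper clear. Nothing in view looks disturbed. I did not check the rest of the bench again at the end.

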